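# Dress the coarse stone of a three-stone whetstone drum

## Task

Someone left the whetstone drum between its stops: turn it by its handwheel until the widest stone clicks in level on top, then take the flattening block from its tray and, with light steady pressure (about 10 N), draw it flat and lengthwise along that stone from the handwheel end to the far end. Lay the block back in the middle of its tray, lengthwise as it lay, and let go of it, then turn the drum on to the stop where the narrowest stone clicks in level on top. Leave the mug, the tin and the jar near by standing where they are.

Things in the scene. Friction and masses are not known exactly. Their poses are not given: they have to be found in the camera images.
- sharpener: Three-stone whetstone stand fixed to the worktop on a rubber mat, 250 x 118 mm; origin under its centre, on the worktop. x runs along the level drum axis (85 mm above the worktop) from the handwheel end, which faces the robot, to the far end; y to the left, z up. End frames, 101 mm high, stand 108 to 116 mm either side of the origin.
- trough (a joint): Height of trough and drum on their soft rubber feet, m: 0 at rest, negative when pressed down. They sink 1 mm for every 3 N pressed on the stone (10 mm at most), so a slight push after contact gives a light steady pressure.
- drum (a joint): Turn of drum and handwheel, rad, endless; grows clockwise seen from the handwheel end (the top moves to the right). Stops, where a sprung plunger clicks in and centres it from 0.15 rad off: 0 medium stone on top, 2.094 widest, 4.189 (or -2.094) narrowest. It turns freely between; passing into or out of a stop (0.5 to 0.1 rad off) takes about 0.35 N m, 5 to 12 N sideways on a peg.
- stone_wide: The widest stone of the drum (coarse), 66 mm wide. Plain grey stone, 200 mm long, 20 mm thick. Its frame lies at the centre of the working face: z out of the face, x along it away from the handwheel, y across. The face is 42 mm from the drum axis, 127 mm above the worktop when on top.
- stone_medium: The medium stone, 48 mm wide. Plain grey stone, 200 mm long, 20 mm thick. Its frame lies at the centre of the working face: z out of the face, x along it away from the handwheel, y across. The face is 42 mm from the drum axis, 127 mm above the worktop when on top.
- stone_narrow: The narrowest stone (fine), 32 mm wide. Plain grey stone, 200 mm long, 20 mm thick. Its frame lies at the centre of the working face: z out of the face, x along it away from the handwheel, y across. The face is 42 mm from the drum axis, 127 mm above the worktop when on top.
- peg_1 (a point): Middle of a black handwheel peg: round, 15 mm thick, 44 mm long, parallel to the drum axis, 60 mm from it, 157 mm before the stand's origin. It stands free towards the robot from a dark steel arm (its front face 134 mm before the origin; hub, 19 mm radius, to 138 mm). Push it sideways over the top with closed fingers. It lies half-way between medium and narrowest stone.
- peg_2 (a point): Middle of the second peg, as peg_1, half-way between the narrowest and the widest stone.
- peg_3 (a point): Middle of the third peg, as peg_1, half-way between the widest and the medium stone. With any stone level on top, two pegs stand 60 degrees either side of the top (30 mm above the axis, 52 mm to the side) and one hangs straight down.
- block_center (a point): Flattening block, 110 long (x), 54 wide (y), 64 mm high, 0.3 to 0.44 kg: a flat grey stone with a black upright grip ridge on top, 92 long (x), 26 wide (y), from 26 to 64 mm above the underside, to be pinched across its width from above. The point is the block's centre, 32 mm above the underside; z up, x lengthwise. It starts lengthwise in the tray.
- block: The same flattening block; this frame lies at the centre of its flat underside, x lengthwise, z up.
- tray: Shallow steel drip tray fixed to the worktop, 150 (x) x 90 (y) mm, 12 mm high, walls and floor 4 mm thick; origin at the centre of its underside, x lengthwise.
- jar_2: Small glass jar with a dark screw lid and light-brown contents, 64 mm across, 99 mm high, origin under its centre; leave it standing.
- mug_sage: Grey-green mug, 76 mm across, 90 mm high, origin under its centre; leave it standing.
- tin_1: Low round food tin with a green-blue label, 76 mm across, 58 mm high, origin under its centre; leave it standing.

How it is judged:
On the way, in this order (a step that is already met when the one before it is completed fails the run):
1. the widest stone is clicked in on top, level to 0.06 rad and at rest (angle between stone_wide's own z axis and vertical below 0.06 rad and velocity of joint drum between -0.1 and 0.1 rad/s), for 0.3 s.
2. the block is lifted out of the tray, the widest stone still on top (z of block_center in the frame of tray above 0.09 m and angle between stone_wide's own z axis and vertical below 0.06 rad), for 0.1 s.
3. the block lies lengthwise on the handwheel end of the widest stone (centre 35 to 80 mm from the stone's middle, within 15 mm of its centre line), flat, pressed on it with 4.5 to 25 N (x of block_center in the frame of stone_wide between -0.08 and -0.035 m and y of block_center in the frame of stone_wide between -0.015 and 0.015 m and contact force between block and stone_wide between 4.5 and 25 N and angle between the x axis of block and the x axis of stone_wide, either way round below 0.2 rad and angle between each of stone_wide, block's own z axis and vertical below 0.12 rad), for 0.1 s.
4. drawn on under that pressure: block centre 10 to 30 mm short of the stone's middle (x of block_center in the frame of stone_wide between -0.03 and -0.01 m and y of block_center in the frame of stone_wide between -0.015 and 0.015 m and contact force between block and stone_wide between 4.5 and 25 N and angle between the x axis of block and the x axis of stone_wide, either way round below 0.2 rad and angle between each of stone_wide, block's own z axis and vertical below 0.12 rad), for 0.06 s.
5. drawn on under that pressure: block centre 10 to 30 mm past the stone's middle (x of block_center in the frame of stone_wide between 0.01 and 0.03 m and y of block_center in the frame of stone_wide between -0.015 and 0.015 m and contact force between block and stone_wide between 4.5 and 25 N and angle between the x axis of block and the x axis of stone_wide, either way round below 0.2 rad and angle between each of stone_wide, block's own z axis and vertical below 0.12 rad), for 0.06 s.
6. drawn on under that pressure to the far end: block centre 35 to 80 mm past the stone's middle (x of block_center in the frame of stone_wide between 0.035 and 0.08 m and y of block_center in the frame of stone_wide between -0.015 and 0.015 m and contact force between block and stone_wide between 4.5 and 25 N and angle between the x axis of block and the x axis of stone_wide, either way round below 0.2 rad and angle between each of stone_wide, block's own z axis and vertical below 0.12 rad), for 0.1 s.
7. the block lies flat in its tray again, lengthwise, at rest and let go (horizontal distance between block_center and tray below 0.03 m and z of block_center in the frame of tray below 0.042 m and angle between block's own z axis and vertical below 0.1 rad and angle between the x axis of block and the x axis of tray, either way round below 0.35 rad and linear speed of block below 0.02 m/s and contact force between the fingers and block below 0.1 N), for 0.3 s.
At the end, for the whole second after the job is handed in: The narrowest stone is clicked in on top, level to 0.06 rad, the drum at rest; the flattening block lies flat in its tray, lengthwise to 0.35 rad, its centre within 30 mm of the tray's centre, at rest and let go (all of step 7 and angle between stone_narrow's own z axis and vertical below 0.06 rad and velocity of joint drum between -0.1 and 0.1 rad/s); the robot touches nothing.
It fails at once if the jar, the mug or the tin is shoved more than 40 mm or tipped over (distance of any of jar_2, mug_sage, tin_1 from where it was at the start of the episode above 0.04 m or angle between any of jar_2, mug_sage, tin_1's own z axis and vertical above 0.4 rad).
It fails at once if the block is rammed on the stone with more than 45 N (contact force between block and stone_wide above 45 N).
It fails at once if the block is dropped: it falls at more than 0.5 m/s without being held (linear speed of block above 0.5 m/s and contact force between the fingers and block below 0.05 N).
It also fails if it takes over 72 s, if anything falls off the work surface, if the arm or the gripper's body presses on something with over 40 N, if the wrist force passes 120 N, or if a joint passes its speed limit or range.

## Robot

A 7-joint arm with a two-finger parallel gripper is mounted at the origin on a cart in front of the work surface, level with it; the furniture and walls round the work are solid. World frame = base frame: x ahead of the robot, y to its left, z up, the work surface at z = 0. Lengths are in m, angles in rad, forces in N, time in s.
With the tool pointing down it reaches from about 0.425 to 0.875 m from the base axis. Payload 8.4 kg.
Tool frame: the origin (TCP) lies between the finger pads; the fingertips stand 8 mm ahead of it and the grasp point (between the pads) lies 11 mm behind it (r.finger_overhang is the distance from the TCP to the fingertips, in m); x points along the fingers, y is the direction in which the jaws open and shut, and the axes are right-handed (so a half turn about x gives the same grasp; the last joint's range is limited). The gripper opens to 87 mm and grips with 3 to 60 N. Pads are 19 mm wide; open, the fingers measure 117 mm over their backs; the gripper's body (75 mm by 190 mm) begins 51 mm behind the grasp point.
Start: joints at [1.236, 0.333, 0.04, 1.465, -0.013, 1.343, -0.059], TCP at [0.152, -0.632, 0.231] pointing down, gripper open.
Joint ranges: [-2.58, 2.58], [-0.38, 2.09], [-1.3, 1.39], [0.25, 2.4], [-1.5, 4.64], [0.08, 2.09], [-2.65, 2.65]. Speed limits (rad/s): [2.22, 2.22, 2.79, 2.79, 3.14, 3.14, 3.14].

## Interface

Orientations are given as [roll, pitch, yaw] about the fixed x, y, z axes, in that order (R = Rz(yaw) Ry(pitch) Rx(roll)).
In Python, from workcell import r gives the robot as it stands.
- The arm moves only by the tool move_arm, never from a script. Its arguments are lists of equal length, an entry for each row: "rotation": the turn, a rotation vector about the world's x, y, z each as a share of 120 degrees, from -1 to 1, a list of three; "dp": the shift along the world's x, y, z each as a share of 0.3 m, from -1 to 1, a list of three; "claw": the opening, from -1 (shut) to 1 (fully open), so that 0 is half open. In form: {"rotation": [[wx, wy, wz], ...], "dp": [[x, y, z], ...], "claw": [claw, ...]}. A call has 1 to 20 rows; each row is the pose to reach, as a shift and turn from the pose measured when the call began; what a row does not reach only later rows make up. A row lasts 1/8 s, in which the tool goes at most 62.5 mm and 10.7 degrees, less where a joint would pass 70% of its speed; a pose out of reach is approached as far as the arm can. A call with a number of a shift or a turn outside -1 to 1 is refused whole. A call with a gripper value outside its range is refused whole. The fingers move at their own pace and stop on an object; "newtons" is the grip in N (left out, the last holds). Time passes only in rows, so rows that repeat a pose let the fingers close. It gives the time, the measured TCP pose, the force and the opening at its end, in the units of the state.
- r.sense(): the state, without advancing time (a new reading comes with each control period).
- r.get_image(name): name is "side" or "top" or "wrist"; returns the picture (400x640x3 uint8, red, green, blue); there is no depth.
- r.camera_info(name): a dict with "camera_matrix" (3x3 intrinsics, pixels), "R" (3x3) and "t" (3): a world point X has camera coordinates R X + t. Camera axes: x right, y down, z forward; pixel columns grow to the right and rows downward; lengths in m; the calibration is good to about 2 mm. A picture is of the moment at which its call begins: read the wrist's pose just before it. camera_info takes no time and is no camera call; for the wrist camera it gives the pose at the moment of the call.
- r.finish_job(): hands the job in, once; it reports no verdict.
The state is a dict: "t": time; "joint_positions": joint angles; "dq": joint speeds; "joint_efforts": joint torques, N m; "ee_pos": TCP position; "orientation": TCP orientation; "force": force on the tool from outside, world axes, zero at the start; "moment": the same for the moment, N m; "grip_width": opening from 0.0 (shut) to 1.0 (fully open).
Only numpy, scipy, OpenCV 4.12 (cv2) and the standard library are available. Lean on these libraries where they do the work, as an engineer would, in place of code of your own. Each camera call takes 0.05 s, during which the arm holds its last target.

## Working session

There is one attempt and no reset: what is moved stays moved. The work goes in short steps, Python scripts to look and compute and a tool call to move; the robot and the scene stay as the last step left them, time stands still between calls to the robot, and variables do not carry over. Pictures are saved under pics/ and viewed, and the job is handed in when it is done.

Besides the shell and the picture viewer there is one more tool, called after "Emit:" as name(argument=value, ...), one argument or row to a line, values as JSON. move_arm: Moves the arm, as the interface text tells. Its arguments: {"type":"object","properties":{"rotation":{"type":"array","items":{"type":"array","items":{"type":"number","minimum":-1,"maximum":1}}},"dp":{"type":"array","items":{"type":"array","items":{"type":"number","minimum":-1,"maximum":1}}},"claw":{"type":"array","items":{"type":"number"}},"newtons":{"type":"number"}},"required":["rotation","dp","claw"]}

```bash
ls; mkdir -p pics; python3 - <<'E'
from workcell import r
import cv2
s=r.sense();print({k:(v if not hasattr(v,'round') else v) for k,v in s.items()})
for n in ("side","top"):
    cv2.imwrite(f"pics/{n}0.png",cv2.cvtColor(r.get_image(n),cv2.COLOR_RGB2BGR))
    print(n,r.camera_info(n))
print(r.finger_overhang)
E
```

```text
pics
{'t': 0.0, 'joint_positions': array([ 1.23583555,  0.333904  ,  0.03987015,  1.46628472, -0.01340937,
        1.34329442, -0.05851297]), 'dq': array([-1.30487345e-03,  1.47887756e-03,  5.00010370e-04,  2.44020391e-04,
        2.25520676e-05, -2.11393878e-04, -2.08980698e-03]), 'joint_efforts': array([ 1.48162826e-04, -6.56357646e+01,  1.33485708e+00, -4.03797948e+01,
       -5.98902907e-02,  4.49865893e-02,  1.48650884e-04]), 'ee_pos': array([ 0.15169788, -0.63157509,  0.22965709]), 'orientation': array([-1.50932162,  1.56917182,  1.86800277]), 'force': array([-0.46893478,  0.18863694, -0.19861269]), 'moment': array([-0.0308586 ,  0.02604542, -0.01193638]), 'grip_width': 1.0040859844619259}
side {'camera_matrix': array([[484.73771192,   0.        , 313.11317303],
       [  0.        , 484.73771192, 202.47460904],
       [  0.        ,   0.        ,   1.        ]]), 'R': array([[-0.93046281, -0.36624509,  0.01017315],
       [-0.16521293,  0.39462454, -0.90386734],
       [ 0.3270224 , -0.84269568, -0.42769188]]), 't': array([0.46849355, 0.20945356, 1.73637142])}
top {'camera_matrix': array([[420.45637429,   0.        , 313.09016427],
       [  0.        , 420.45637429, 197.10333728],
       [  0.        ,   0.        ,   1.        ]]), 'R': array([[-2.90946938e-04, -9.99849433e-01, -1.73501268e-02],
       [-9.95387143e-01,  1.95412057e-03, -9.59198469e-02],
       [ 9.59393088e-02,  1.72421855e-02, -9.95237839e-01]]), 't': array([-6.58675000e-04,  5.23123343e-01,  1.40983233e+00])}
0.008
```

View pics/side0.png

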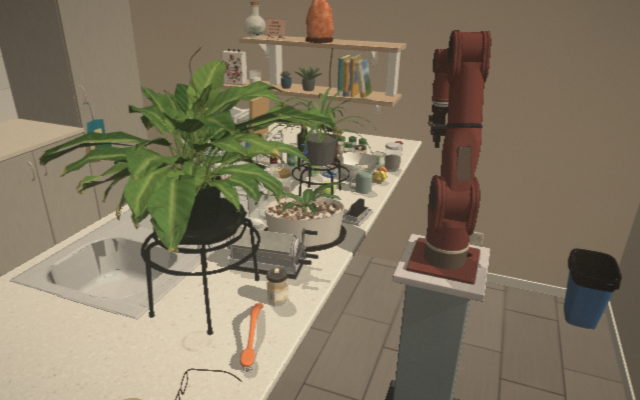

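View pics/top0.png

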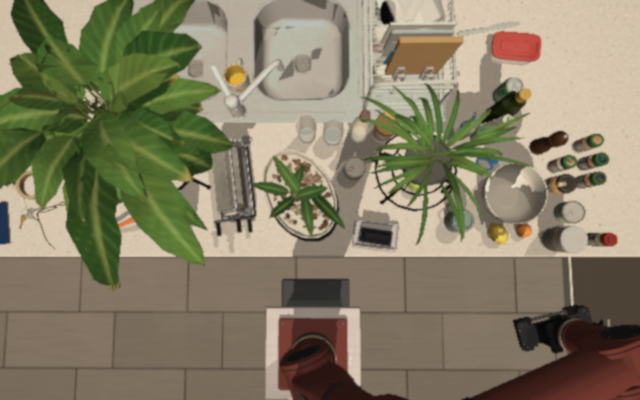

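```bash
cat > h.py <<'E'
import numpy as np, cv2
from workcell import r
def ray(n,u,v,ci=None):
    c=ci or r.camera_info(n);K,R,t=c["camera_matrix"],c["R"],c["t"]
    d=R.T@np.linalg.inv(K)@np.array([u,v,1.]);o=-R.T@t
    return o,d
def plane(n,u,v,z,ci=None):
    o,d=ray(n,u,v,ci);return o+d*(z-o[2])/d[2]
def proj(n,X,ci=None):
    c=ci or r.camera_info(n);p=c["camera_matrix"]@(c["R"]@np.array(X,float)+c["t"]);return p[:2]/p[2]
def snap(n,f):
    ci=r.camera_info(n);im=cv2.cvtColor(r.get_image(n),cv2.COLOR_RGB2BGR);cv2.imwrite(f"pics/{f}.png",im);return im,ci
def crop(f,g,x0,y0,x1,y1,k):
    im=cv2.imread(f"pics/{f}.png")[y0:y1,x0:x1];cv2.imwrite(f"pics/{g}.png",cv2.resize(im,None,fx=k,fy=k,interpolation=cv2.INTER_CUBIC))
E
python3 - <<'E'
from h import *
crop("top0","t1",195,120,295,245,4.5)
crop("top0","t2",335,190,415,260,8)
crop("side0","s1",210,190,400,310,4)
E
```

```text
(no output)
```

View pics/t1.png

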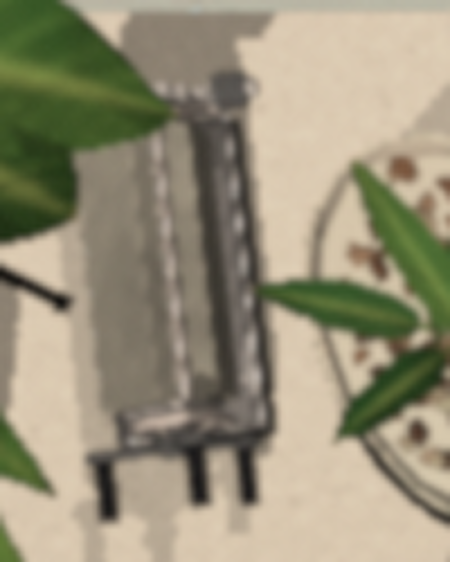

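View pics/t2.png

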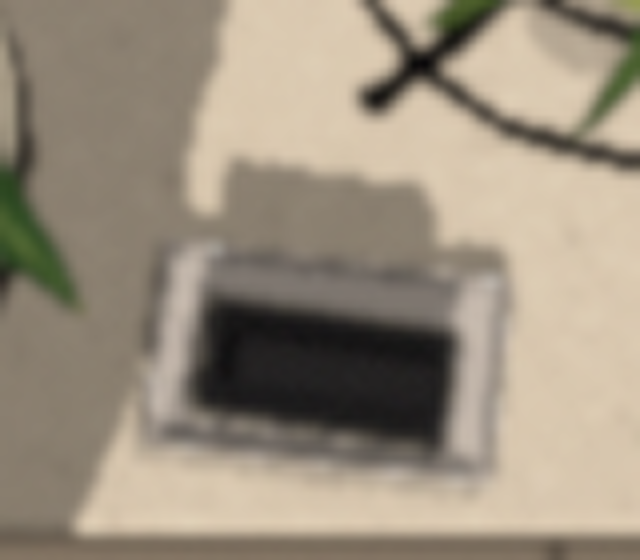

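View pics/s1.png

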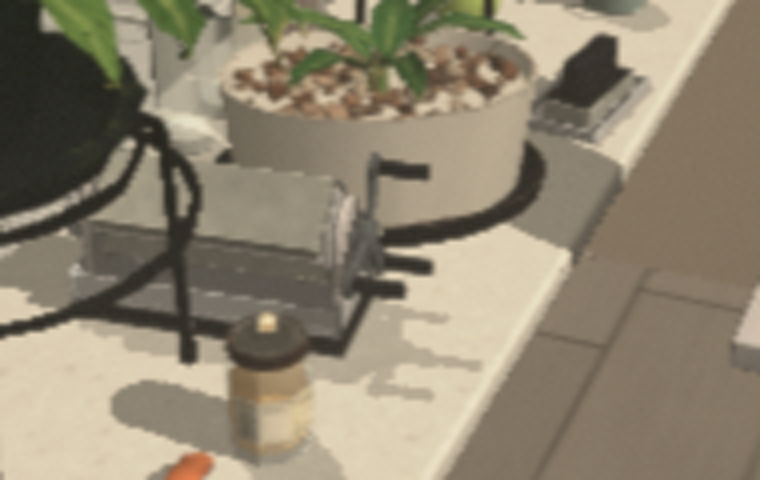

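```bash
python3 - <<'E'
from h import *
np.set_printoptions(precision=4,suppress=True)
T=[(218.8,228.9),(239.4,226.2),(250.1,225.6)]
S=[(311,233),(312.5,256.5),(306,262)]
def tri(a,b):
    o1,d1=ray("top",*a);o2,d2=ray("side",*b)
    A=np.stack([d1,-d2],1);x=np.linalg.lstsq(A,o2-o1,rcond=None)[0]
    p,q=o1+d1*x[0],o2+d2*x[1];return (p+q)/2,np.linalg.norm(p-q)
for i,a in enumerate(T):
    for j,b in enumerate(S): print(i,j,*tri(a,b))
for c in [(150,450),(163,240),(505,262),(490,478)]:
    print("tray rim",plane("top",335+c[0]/8,190+c[1]/8,0.012))
for c in [(200,300),(455,333),(440,450),(192,402)]:
    print("ridge top",plane("top",335+c[0]/8,190+c[1]/8,0.072))
for n in("top","side"):
    c=r.camera_info(n);print(n,-c["R"].T@c["t"])
print("jar lid",plane("side",210+268/4,190+345/4,.099))
# far leg foot, tip left of sharpener
print(tri((195+68/4.5,120+303/4.5),(210+188/4,190+355/4)))
E
```

```text
0 0 [0.4072 0.2821 0.1726] 0.01032317665241679
0 1 [0.4021 0.2985 0.0959] 0.02421168767876676
0 2 [0.4115 0.3064 0.0759] 0.005338493836949744
1 0 [0.422  0.2275 0.1407] 0.002027194995779038
1 1 [0.4177 0.2411 0.0585] 0.011706278600369272
1 2 [0.4278 0.2485 0.0372] 0.008211464858736646
2 0 [0.4286 0.1983 0.1239] 0.011093113083096634
2 1 [0.4247 0.2103 0.0387] 0.002369737640531313
2 2 [0.435  0.2174 0.0168] 0.018149851139494064
tray rim [ 0.3562 -0.1392  0.012 ]
tray rim [ 0.4454 -0.1456  0.012 ]
tray rim [ 0.4359 -0.2912  0.012 ]
tray rim [ 0.3444 -0.2831  0.012 ]
ridge top [ 0.4184 -0.1555  0.072 ]
ridge top [ 0.4049 -0.2593  0.072 ]
ridge top [ 0.3575 -0.2523  0.072 ]
ridge top [ 0.3769 -0.1518  0.072 ]
top [ 0.3855 -0.026   1.4533]
side [-0.0973  1.5522  0.9272]
jar lid [0.4458 0.4469 0.099 ]
(array([0.5616, 0.3588, 0.0041]), np.float64(0.0032870667351801125))
```

```bash
python3 - <<'E'
from h import *
np.set_printoptions(precision=4,suppress=True)
crop("side0","s2",230,70,430,230,4)
crop("top0","t3",340,70,540,260,3.2)
s=r.sense()
from scipy.spatial.transform import Rotation as R
print(R.from_euler("xyz",s["orientation"]).as_matrix())
ci=r.camera_info("wrist");print(ci, -ci["R"].T@ci["t"])
E
```

```text
[[-0.0005  0.2336 -0.9723]
 [ 0.0014 -0.9723 -0.2336]
 [-1.     -0.0015  0.0001]]
{'camera_matrix': array([[343.2963,   0.    , 318.7715],
       [  0.    , 343.2963, 195.8059],
       [  0.    ,   0.    ,   1.    ]]), 'R': array([[ 0.2344, -0.9721, -0.0004],
       [-0.9382, -0.2263,  0.262 ],
       [-0.2547, -0.0611, -0.9651]]), 't': array([-0.649 , -0.0311,  0.3897])} [ 0.2223 -0.6142  0.384 ]
```

View pics/s2.png

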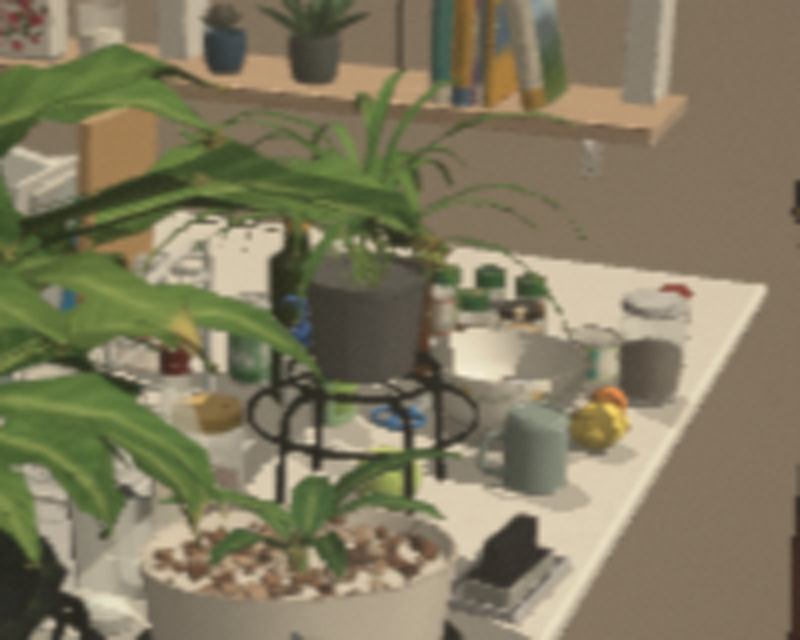

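View pics/t3.png

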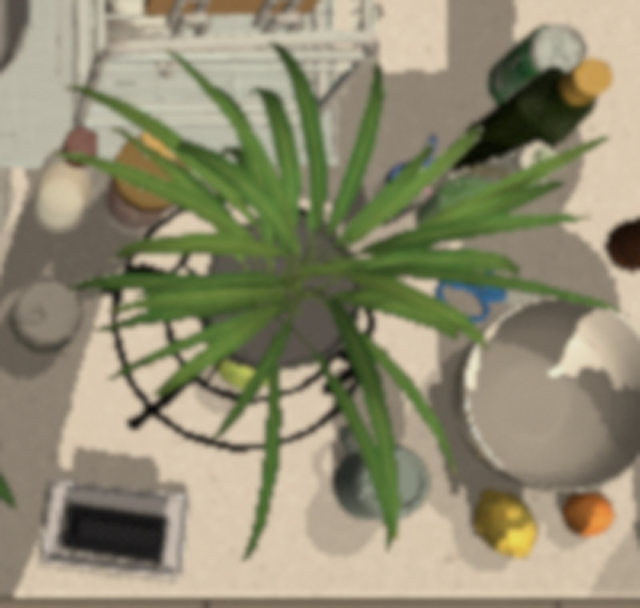

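```bash
python3 - <<'E'
from h import *
np.set_printoptions(precision=3,suppress=True)
def tri(a,b):
    o1,d1=ray("top",*a);o2,d2=ray("side",*b)
    A=np.stack([d1,-d2],1);x=np.linalg.lstsq(A,o2-o1,rcond=None)[0]
    p,q=o1+d1*x[0],o2+d2*x[1];return (p+q)/2,np.linalg.norm(p-q)
S=lambda u,v:(230+u/4,70+v/4)
T=lambda u,v:(340+u/3.2,70+v/3.2)
tips_t={"A":T(250,555),"B":T(392,540),"C":T(455,465),"D":T(480,340)}
tips_s={"1":S(585,235),"2":S(570,330),"3":S(555,120),"4":S(600,375)}
for a in tips_t:
    for b in tips_s: print(a,b,*tri(tips_t[a],tips_s[b]))
# left plant: leaf near sharpener
for a in [(233,147),(205,264),(118,287)]:
    for b in [S(420,210),S(320,370),S(220,490),S(40,560)]: print(a,np.round(b,0),*tri(a,b))
# pot leaf tip
print("pot",tri((255,186),S(210,555)),tri((255,186),S(215,490)), tri((352,228),S(440,515)))
E
```

```text
A 1 [ 0.359 -0.279  0.369] 0.023159834161205033
A 2 [ 0.366 -0.301  0.261] 0.007152729029899266
A 3 [ 0.374 -0.247  0.49 ] 0.004564268161239509
A 4 [ 0.35  -0.317  0.208] 0.03768044496266913
B 1 [ 0.38  -0.401  0.333] 0.005077552514672567
B 2 [ 0.389 -0.438  0.214] 0.013999765597942141
B 3 [ 0.393 -0.353  0.466] 0.02208795281133007
B 4 [ 0.373 -0.463  0.154] 0.0178090756527912
C 1 [ 0.421 -0.47   0.309] 0.051410299991408955
C 2 [ 0.434 -0.517  0.182] 0.03663616956471133
C 3 [ 0.43  -0.413  0.448] 0.017624574837476627
C 4 [ 0.42  -0.545  0.119] 0.07244617849884563
D 1 [ 0.48  -0.507  0.3  ] 0.14942003751588323
D 2 [ 0.501 -0.561  0.166] 0.14553516025183677
D 3 [ 0.483 -0.448  0.44 ] 0.10279168226280042
D 4 [ 0.489 -0.587  0.107] 0.18769981542405353
(233, 147) [335. 122.] [0.486 0.141 0.522] 0.20872872274269538
(233, 147) [310. 162.] [0.537 0.174 0.382] 0.1681979912665866
(233, 147) [285. 192.] [0.588 0.204 0.268] 0.11580714645101778
(233, 147) [240. 210.] [0.671 0.246 0.186] 0.016444759075355888
(205, 264) [335. 122.] [0.338 0.229 0.53 ] 0.021288785587951792
(205, 264) [310. 162.] [0.363 0.274 0.415] 0.08896244714363093
(205, 264) [285. 192.] [0.388 0.314 0.327] 0.15959051386825482
(205, 264) [240. 210.] [0.44  0.366 0.283] 0.29103392053395444
(118, 287) [335. 122.] [0.289 0.394 0.579] 0.009956492103649253
(118, 287) [310. 162.] [0.304 0.45  0.484] 0.0671555091183155
(118, 287) [285. 192.] [0.322 0.498 0.413] 0.12583128172779834
(118, 287) [240. 210.] [0.363 0.55  0.375] 0.23590447473609386
pot (array([0.547, 0.175, 0.183]), np.float64(0.00903684535884954)) (array([0.542, 0.167, 0.242]), np.float64(0.014237391263334275)) (array([ 0.426, -0.123,  0.116]), np.float64(0.021976975887014374))
```

Emit:
move_arm(
  rotation=[
    [0,0,0],
    [0,0,0],
    [0,0,0],
    [0,0,0],
    [0,0,0],
    [0,0,0],
    [0,0,0],
    [0,0,0],
  ],
  dp=[
    [0.04,0.1,0.1],
    [0.12,0.24,0.2],
    [0.18,0.38,0.3],
    [0.26,0.52,0.34],
    [0.34,0.66,0.34],
    [0.42,0.8,0.34],
    [0.49,0.9,0.34],
    [0.49,0.9,0.34],
  ],
  claw=[-1,-1,-1,-1,-1,-1,-1,-1],
  newtons=20,
)

```text
t: 1.1
ee_pos: [0.3005, -0.3592, 0.3319]
orientation: [-1.726, 1.569, 1.656]
force: [-0.6, -0.3, 0.2]
grip_width: 0.171
```

Emit:
move_arm(
  rotation=[
    [0,0,0],
    [0,0,0],
    [0,0,0],
    [0,0,0],
    [0,0,0],
  ],
  dp=[
    [0.08,0.14,0],
    [0.16,0.28,0],
    [0.24,0.42,0],
    [0.3,0.55,0],
    [0.3,0.55,0],
  ],
  claw=[-1,-1,-1,-1,-1],
)

```text
t: 1.72
ee_pos: [0.3915, -0.1921, 0.3319]
orientation: [-1.843, 1.569, 1.544]
force: [0.2, -0.3, 0.7]
grip_width: 0.004
```

```bash
python3 - <<'E'
from h import *
im,ci=snap("wrist","w1");np.savez("w1ci.npz",**ci)
E
```

```text
(no output)
```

View pics/w1.png

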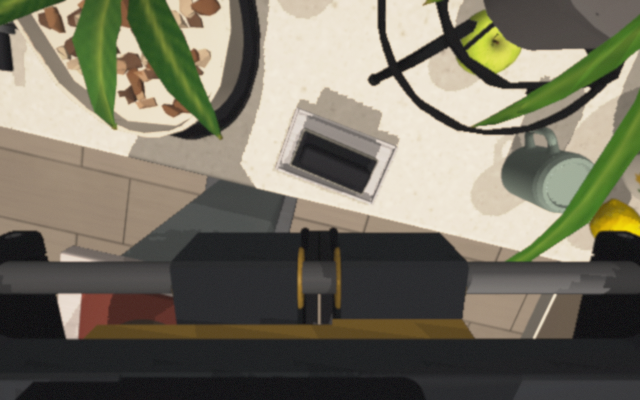

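```bash
python3 - <<'E'
from h import *
crop("w1","w1c",265,90,405,215,5)
E
```

```text
(no output)
```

View pics/w1c.png

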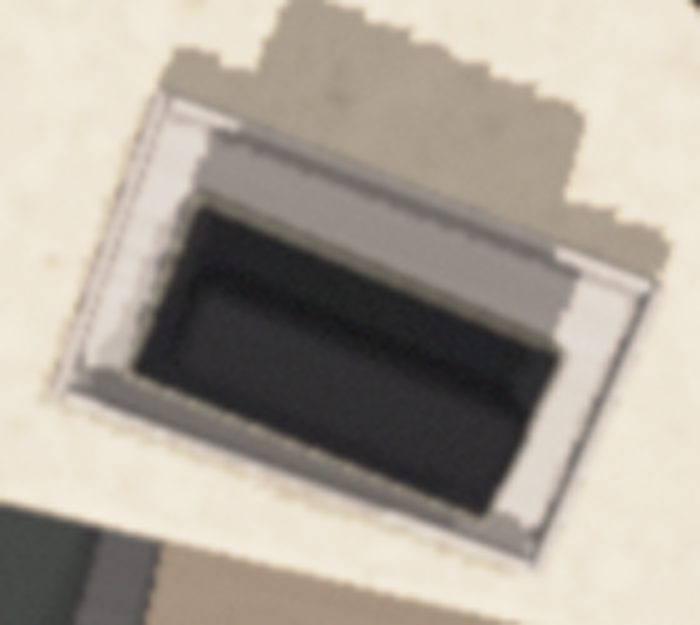

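Emit:
move_arm(
  rotation=[
    [0,0,0],
    [0,0,0],
    [0,0,0],
    [0,0,-0.02],
    [0,0,-0.04],
    [0,0,-0.04],
  ],
  dp=[
    [0.06,0.18,0],
    [0.1,0.36,0],
    [0.12,0.54,0],
    [0.14,0.72,0],
    [0.14,0.9,0],
    [0.14,0.96,0],
  ],
  claw=[-1,-1,-1,-1,-1,-1],
)

```text
t: 2.52
ee_pos: [0.4326, 0.0955, 0.3319]
orientation: [-1.764, 1.569, 1.537]
force: [0.8, -1.5, 0.6]
grip_width: 0.005
```

```bash
python3 - <<'E'
from h import *
np.set_printoptions(precision=4,suppress=True)
ci=dict(np.load("w1ci.npz"))
P=[plane("wrist",265+u/5,90+v/5,.012,ci) for u,v in [(165,95),(650,285),(535,560),(62,395)]]
print(np.array(P),np.mean(P,0),[np.linalg.norm(P[i]-P[(i+1)%4]) for i in range(4)])
d=P[1]-P[0]+P[2]-P[3];print("tray yaw",np.degrees(np.arctan2(-d[1],-d[0])))
# ridge top z=.004+.064
Q=[plane("wrist",265+u/5,90+v/5,.068,ci) for u,v in [(200,275),(525,415),(490,512),(140,372)]]
print(np.array(Q),np.mean(Q,0))
# near bottom edges of the block black region: far edge top -> (203,205)-(560,350) at z=.03 
B=[plane("wrist",265+u/5,90+v/5,.030,ci) for u,v in [(203,205),(560,350)]];print(np.array(B))
im,ci=snap("wrist","w2");np.savez("w2ci.npz",**ci);print(r.sense()["ee_pos"])
E
```

```text
[[ 0.4472 -0.1488  0.012 ]
 [ 0.4303 -0.2901  0.012 ]
 [ 0.3469 -0.2816  0.012 ]
 [ 0.3608 -0.1394  0.012 ]] [ 0.3963 -0.215   0.012 ] [np.float64(0.14223622760678586), np.float64(0.08389712410691959), np.float64(0.14288971623986235), np.float64(0.0869413358732694)]
tray yaw 83.79690233594722
[[ 0.4098 -0.1697  0.068 ]
 [ 0.3958 -0.2559  0.068 ]
 [ 0.3697 -0.2544  0.068 ]
 [ 0.383  -0.1609  0.068 ]] [ 0.3896 -0.2102  0.068 ]
[[ 0.423  -0.1658  0.03  ]
 [ 0.4091 -0.2675  0.03  ]]
[0.4326 0.0964 0.332 ]
```

View pics/w2.png

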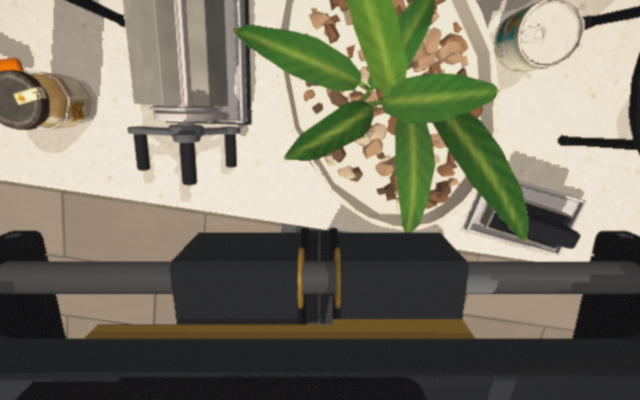

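Emit:
move_arm(
  rotation=[
    [0,0,0],
    [0,0,0],
    [0,0,0],
    [0,0,0],
  ],
  dp=[
    [0,0.15,0],
    [-0.02,0.3,0],
    [-0.04,0.45,0],
    [-0.04,0.45,0],
  ],
  claw=[-1,-1,-1,-1],
)

```text
t: 3.08
ee_pos: [0.4205, 0.2327, 0.3319]
orientation: [-1.604, 1.568, 1.701]
force: [0.3, 0.5, 0.4]
grip_width: 0.005
```

```bash
python3 - <<'E'
from h import *
im,ci=snap("wrist","w3");np.savez("w3ci.npz",**ci);print(r.sense()["ee_pos"])
crop("w3","w3c",150,0,410,220,3)
E
```

```text
[0.42123186 0.23059481 0.33171246]
```

View pics/w3.png

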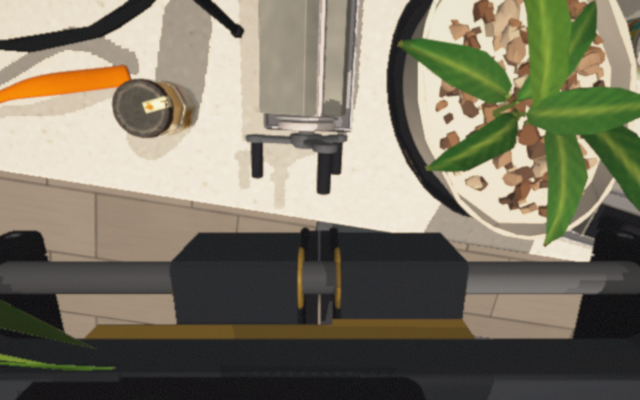

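View pics/w3c.png

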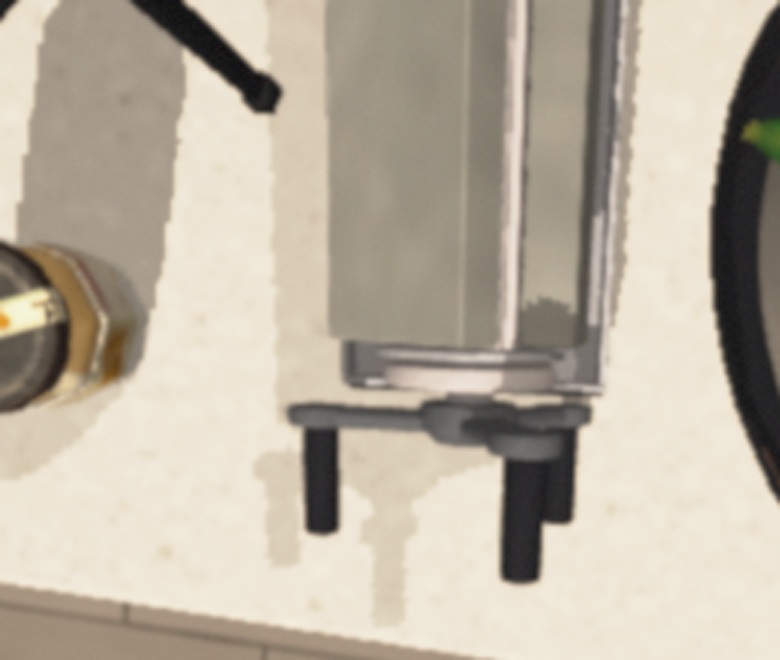

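```bash
python3 - <<'E'
from h import *
np.set_printoptions(precision=4,suppress=True)
ci=dict(np.load("w3ci.npz"))
W=lambda u,v,z:plane("wrist",150+u/3,v/3,z,ci)
# peg axes: top peg at z~.141, left .076
print("T1 peg mid",W(520,520,.141),"left mid",W(321,485,.076),"right",W(560,480,.039))
print("T1 ends",W(525,455,.141),W(520,575,.141))
for h in(33,24,16):
    th=-.696;n=np.array([-np.sin(th),np.cos(th)])*.042;t=np.array([-np.cos(th),-np.sin(th)])*h/1000
    up,lo=n+t,n-t
    print(h,"pred off up/lo",up,lo,"meas",W(462,300,.085+up[1]),W(330,300,.085+lo[1]))
    print("  dir",W(465,30,.085+up[1])-W(462,300,.085+up[1]), W(328,30,.085+lo[1])-W(330,300,.085+lo[1]))
E
```

```text
T1 peg mid [0.4239 0.2294 0.141 ] left mid [0.412  0.3078 0.076 ] right [0.4242 0.2105 0.039 ]
T1 ends [0.4461 0.2315 0.141 ] [0.4048 0.2261 0.141 ]
33 pred off up/lo [0.0016 0.0534] [0.0523 0.0111] meas [0.4921 0.2601 0.1384] [0.4842 0.3095 0.0961]
  dir [0.0786 0.0112 0.    ] [0.0884 0.0114 0.    ]
24 pred off up/lo [0.0085 0.0476] [0.0453 0.0168] meas [0.4921 0.2604 0.1326] [0.4843 0.3085 0.1018]
  dir [0.0799 0.0114 0.    ] [0.0871 0.0112 0.    ]
16 pred off up/lo [0.0146 0.0425] [0.0392 0.022 ] meas [0.4921 0.2606 0.1275] [0.4844 0.3077 0.107 ]
  dir [0.081  0.0116 0.    ] [0.0859 0.011  0.    ]
```

Emit:
move_arm(
  rotation=[
    [0,0,0],
    [0,0,0],
    [0,0,0],
    [0,0,0],
    [0,0,0],
    [0,0,0],
    [0,0,0],
  ],
  dp=[
    [-0.01,0.1,-0.05],
    [-0.01,0.1,-0.2],
    [-0.01,0.1,-0.36],
    [-0.01,0.1,-0.52],
    [-0.01,0.1,-0.66],
    [-0.01,0.1,-0.75],
    [-0.01,0.1,-0.75],
  ],
  claw=[-1,-1,-1,-1,-1,-1,-1],
)

```text
t: 4.0
ee_pos: [0.4182, 0.2575, 0.1047]
orientation: [-0.05, 1.566, -3.033]
force: [-0.6, 0.3, 0.9]
grip_width: 0.007
```

```bash
python3 - <<'E'
from h import *
im,ci=snap("wrist","w4");s=r.sense();print(s["ee_pos"],s["force"])
E
```

```text
[0.41879283 0.25864059 0.10627609] [ 0.71450139 -0.62691791  0.88480549]
```

View pics/w4.png

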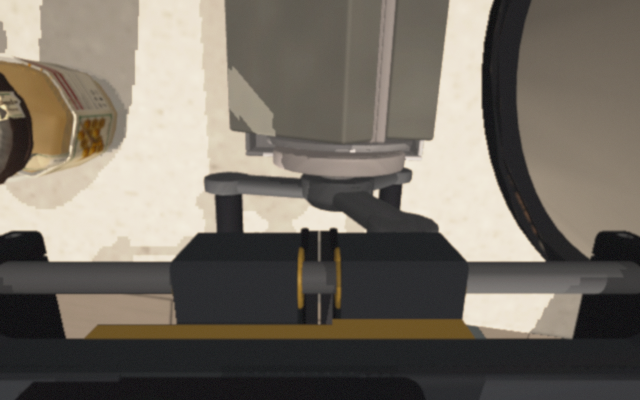

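Emit:
move_arm(
  rotation=[
    [0,0,0],
    [0,0,0],
    [0,0,0],
    [0,0,0],
    [0,0,0],
    [0,0,0],
    [0,0,0],
    [0,0,0],
    [0,0,0],
    [0,0,0],
  ],
  dp=[
    [0.002,-0.015,0],
    [0.004,-0.03,0],
    [0.006,-0.045,0],
    [0.008,-0.06,0],
    [0.01,-0.075,0],
    [0.012,-0.09,0],
    [0.014,-0.105,0],
    [0.016,-0.12,0],
    [0.018,-0.13,0],
    [0.018,-0.13,0],
  ],
  claw=[-1,-1,-1,-1,-1,-1,-1,-1,-1,-1],
)

```text
t: 5.3
ee_pos: [0.4244, 0.2189, 0.1062]
orientation: [-0.18, 1.569, 3.119]
force: [-0.3, -0.0, -0.8]
grip_width: 0.008
```

```bash
python3 - <<'E'
from h import *
im,ci=snap("wrist","w5");s=r.sense();print(s["ee_pos"],s["force"]);snap("side","s5");crop("s5","s5c",210,190,400,310,4)
E
```

```text
[0.42439022 0.2191616  0.10629334] [-0.27408335  0.08270252 -0.78333569]
```

View pics/w5.png

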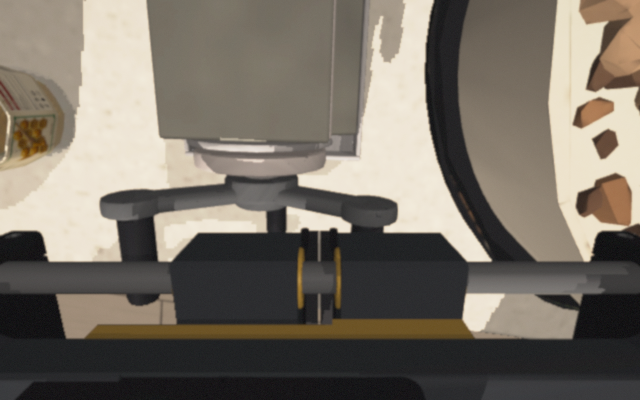

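View pics/s5c.png

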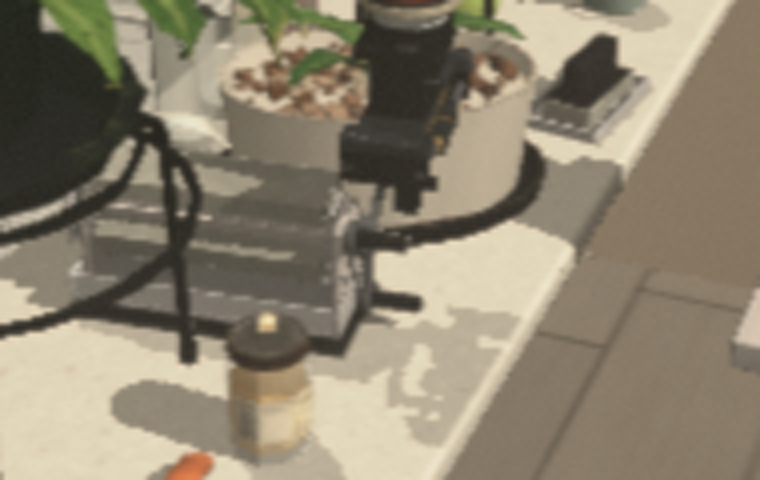

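Emit:
move_arm(
  rotation=[
    [0,0,0],
    [0,0,0],
    [0,0,0],
    [0,0,0],
    [0,0,0],
    [0,0,0],
  ],
  dp=[
    [0,0.03,0.05],
    [0,0.03,0.2],
    [0,0.03,0.36],
    [0,0.03,0.52],
    [0,0.03,0.7],
    [0,0.03,0.75],
  ],
  claw=[-1,-1,-1,-1,-1,-1],
)

```text
t: 6.15
ee_pos: [0.4249, 0.2301, 0.3354]
orientation: [-2.798, 1.567, 0.504]
force: [-0.4, -1.1, -0.0]
grip_width: 0.006
```

```bash
python3 - <<'E'
from h import *
im,ci=snap("wrist","w6");np.savez("w6ci.npz",**ci);s=r.sense();print(s["ee_pos"],s["force"])
crop("w6","w6c",150,0,410,220,3)
E
```

```text
[0.42504963 0.2299263  0.33543931] [-0.09987072 -0.2087268   1.7913986 ]
```

View pics/w6c.png

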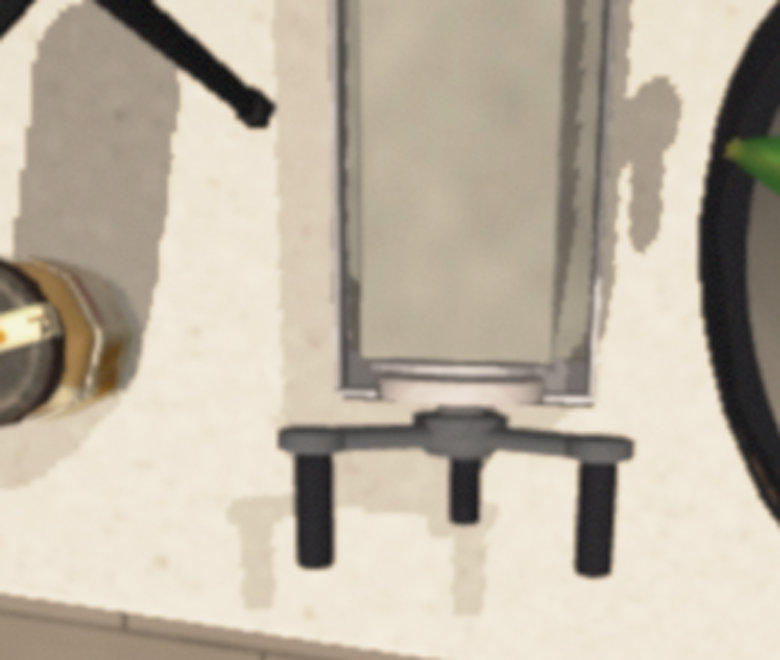

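```bash
python3 - <<'E'
from h import *
np.set_printoptions(precision=4,suppress=True)
ci=dict(np.load("w6ci.npz"))
W=lambda u,v,z:plane("wrist",150+u/3,v/3,z,ci)
a,b=W(361,358,.127),W(552,362,.127);c,d=W(364,5,.127),W(563,5,.127)
print(a,b,np.linalg.norm(a-b),(a+b)/2,"far",c,d,"dirs",np.arctan2(*(c-a)[[1,0]]),np.arctan2(*(d-b)[[1,0]]))
L,Rr=W(314,508,.115),W(597,515,.115);print(L,Rr,np.linalg.norm(L-Rr),(L+Rr)/2)
m=(a+b)/2;yaw=.135;u=np.array([np.cos(yaw),np.sin(yaw)])
print("origin from stone end",m[:2]+.1*u,"from pegs",((L+Rr)/2)[:2]+.157*u)
from scipy.spatial.transform import Rotation as R
print(R.from_euler("xyz",r.sense()["orientation"]).as_matrix())
E
```

```text
[0.4728 0.2892 0.127 ] [0.482 0.224 0.127] 0.06579714452675738 [0.4774 0.2566 0.127 ] far [0.5814 0.3018 0.127 ] [0.5915 0.2395 0.127 ] dirs 0.11560176220688084 0.14071665854384363
[0.4155 0.3012 0.115 ] [0.4296 0.1975 0.115 ] 0.10460602465129681 [0.4225 0.2493 0.115 ]
origin from stone end [0.5764 0.2701] from pegs [0.5781 0.2705]
[[ 0.0028  0.1589 -0.9873]
 [ 0.0017 -0.9873 -0.1589]
 [-1.     -0.0012 -0.0031]]
```

Emit:
move_arm(
  rotation=[
    [0,0,0],
    [0,0,0],
    [0,0,0],
    [0,0,0],
    [0,0,0],
  ],
  dp=[
    [0.03,-0.18,0],
    [0.05,-0.36,0],
    [0.06,-0.54,0],
    [0.06,-0.72,0],
    [0.06,-0.9,0],
  ],
  claw=[-1,-1,-1,-1,-1],
)

```text
t: 6.82
ee_pos: [0.4425, -0.0413, 0.3346]
orientation: [-2.519, 1.568, 0.783]
force: [1.2, -0.4, -0.6]
grip_width: 0.004
```

Emit:
move_arm(
  rotation=[
    [0,0,0.08],
    [0,0,0.16],
    [0,0,0.24],
    [0,0,0.32],
    [0,0,0.4],
    [0,0,0.48],
    [0,0,0.56],
    [0,0,0.61],
    [0,0,0.61],
  ],
  dp=[
    [-0.02,-0.1,0],
    [-0.06,-0.24,0],
    [-0.1,-0.36,0],
    [-0.14,-0.48,0],
    [-0.17,-0.55,0],
    [-0.17,-0.55,-0.05],
    [-0.17,-0.55,-0.11],
    [-0.17,-0.55,-0.11],
    [-0.17,-0.55,-0.11],
  ],
  claw=[-1,0,0.5,1,1,1,1,1,1],
)

```text
t: 7.95
ee_pos: [0.3913, -0.2057, 0.3007]
orientation: [-2.306, 1.567, 2.273]
force: [-0.2, -0.4, 0.4]
grip_width: 0.828
```

```bash
python3 - <<'E'
from h import *
np.set_printoptions(precision=4,suppress=True)
im,ci=snap("wrist","w7");np.savez("w7ci.npz",**ci);s=r.sense();print(s["ee_pos"],s["force"])
from scipy.spatial.transform import Rotation as R
print(R.from_euler("xyz",s["orientation"]).as_matrix())
E
```

```text
[ 0.3914 -0.2059  0.301 ] [-0.4265 -0.947  -0.8709]
[[-0.0021  0.9909 -0.1344]
 [ 0.0029 -0.1344 -0.9909]
 [-1.     -0.0025 -0.0026]]
```

View pics/w7.png

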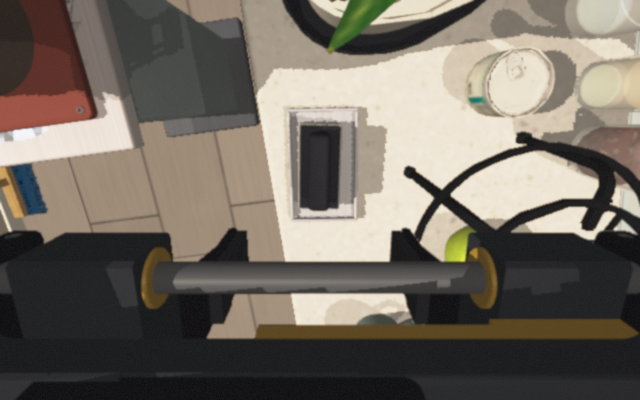

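```bash
python3 - <<'E'
from h import *
np.set_printoptions(precision=4,suppress=True)
ci=dict(np.load("w7ci.npz"))
crop("w7","w7c",270,90,380,230,5)
im=cv2.imread("pics/w7.png");g=im.max(2)[100:225,285:362]
print(np.percentile(g,[2,10,20,30,50]))
m=(g<70).astype(np.uint8)
n,l,st,c=cv2.connectedComponentsWithStats(m);k=1+np.argmax(st[1:,4])
cs,_=cv2.findContours((l==k).astype(np.uint8),cv2.RETR_EXTERNAL,cv2.CHAIN_APPROX_NONE)
box=cv2.boxPoints(cv2.minAreaRect(cs[0]))+[285,100];print(box)
E
```

```text
[ 35.  41.  47.  51. 146.]
[[301. 126.]
 [339. 126.]
 [339. 209.]
 [301. 209.]]
```

View pics/w7c.png

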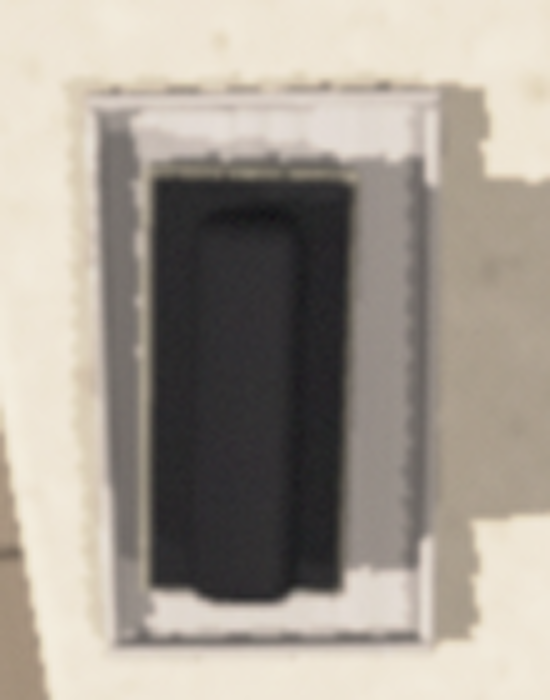

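```bash
python3 - <<'E'
from h import *
np.set_printoptions(precision=4,suppress=True)
ci=dict(np.load("w7ci.npz"))
W=lambda u,v,z:plane("wrist",270+u/5,90+v/5,z,ci)
Q=np.array([W(*p,.068) for p in [(199,218),(299,218),(290,600),(196,600)]]);print(Q,Q.mean(0))
d=Q[0]+Q[1]-Q[2]-Q[3];print("ridge yaw",np.degrees(np.arctan2(d[1],d[0])))
S=np.array([W(*p,.030) for p in [(152,180),(353,180),(342,590),(150,586)]]);print("stone",S,S.mean(0))
P=np.array([W(*p,.012) for p in [(92,95),(440,95),(432,640),(112,645)]]);print("tray",P,P.mean(0))
d=P[0]+P[1]-P[2]-P[3];print("tray yaw",np.degrees(np.arctan2(d[1],d[0])))
E
```

```text
[[ 0.387  -0.1653  0.068 ]
 [ 0.409  -0.1682  0.068 ]
 [ 0.3959 -0.2564  0.068 ]
 [ 0.3739 -0.2535  0.068 ]] [ 0.3915 -0.2109  0.068 ]
ridge yaw 81.56451995125144
stone [[ 0.3754 -0.1578  0.03  ]
 [ 0.4239 -0.1642  0.03  ]
 [ 0.409  -0.2675  0.03  ]
 [ 0.3599 -0.2599  0.03  ]] [ 0.392  -0.2123  0.03  ]
tray [[ 0.3624 -0.1362  0.012 ]
 [ 0.4488 -0.1476  0.012 ]
 [ 0.4319 -0.2904  0.012 ]
 [ 0.3454 -0.2805  0.012 ]] [ 0.3971 -0.2137  0.012 ]
tray yaw 83.264184651081
```

Emit:
move_arm(
  rotation=[
    [0,0,0],
    [0,0,0],
    [0,0,0],
    [0,0,0],
    [0,0,0],
    [0,0,0],
    [0,0,0],
    [0,0,0],
    [0,0,0],
  ],
  dp=[
    [0.002,-0.02,-0.1],
    [0.002,-0.02,-0.25],
    [0.002,-0.02,-0.4],
    [0.002,-0.02,-0.55],
    [0.002,-0.02,-0.68],
    [0.002,-0.02,-0.78],
    [0.002,-0.02,-0.83],
    [0.002,-0.02,-0.855],
    [0.002,-0.02,-0.855],
  ],
  claw=[1,1,1,1,1,1,1,1,1],
)

```text
t: 9.12
ee_pos: [0.3923, -0.212, 0.0449]
orientation: [-2.431, 1.568, 2.146]
force: [-0.5, -0.1, 0.6]
grip_width: 0.997
```

Emit:
move_arm(
  rotation=[
    [0,0,0],
    [0,0,0],
    [0,0,0],
    [0,0,0],
    [0,0,0],
    [0,0,0],
  ],
  dp=[
    [0,0,0],
    [0,0,0],
    [0,0,0],
    [0,0,0],
    [0,0,0],
    [0,0,0],
  ],
  claw=[-1,-1,-1,-1,-1,-1],
  newtons=45,
)

```text
t: 9.88
ee_pos: [0.3923, -0.212, 0.0449]
orientation: [-2.432, 1.568, 2.145]
force: [-0.4, -0.4, -0.0]
grip_width: 0.401
```

Emit:
move_arm(
  rotation=[
    [0,0,0],
    [0,0,0],
    [0,0,0],
  ],
  dp=[
    [0,0,0],
    [0,0,0],
    [0,0,0],
  ],
  claw=[-1,-1,-1],
)

```text
t: 10.25
ee_pos: [0.3918, -0.2119, 0.0448]
orientation: [-2.239, 1.567, 2.338]
force: [-4.4, 0.6, 4.3]
grip_width: 0.301
```

Emit:
move_arm(
  rotation=[
    [0,0,0],
    [0,0,0],
    [0,0,0],
    [0,0,0],
    [0,0,0],
    [0,0,0],
    [0,0,0],
    [0,0,0],
  ],
  dp=[
    [0,0,0.05],
    [0,0,0.15],
    [0,0,0.3],
    [0,0,0.45],
    [0,0,0.6],
    [0,0,0.75],
    [0,0,0.85],
    [0,0,0.85],
  ],
  claw=[-1,-1,-1,-1,-1,-1,-1,-1],
)

```text
t: 11.25
ee_pos: [0.393, -0.2121, 0.3024]
orientation: [1.961, 1.569, 0.255]
force: [0.2, 0.3, -4.7]
grip_width: 0.293
```

```bash
python3 - <<'E'
from h import *
np.set_printoptions(precision=4,suppress=True)
im,ci=snap("wrist","w8");s=r.sense();print(s["ee_pos"],s["force"],s["grip_width"])
from scipy.spatial.transform import Rotation as R
print(R.from_euler("xyz",s["orientation"]).as_matrix())
E
```

```text
[ 0.3921 -0.2118  0.3003] [ 0.3332 -0.4326 -4.1884] 0.29625725796561303
[[-0.0011  0.9909 -0.1346]
 [ 0.002  -0.1346 -0.9909]
 [-1.     -0.0013 -0.0018]]
```

View pics/w8.png

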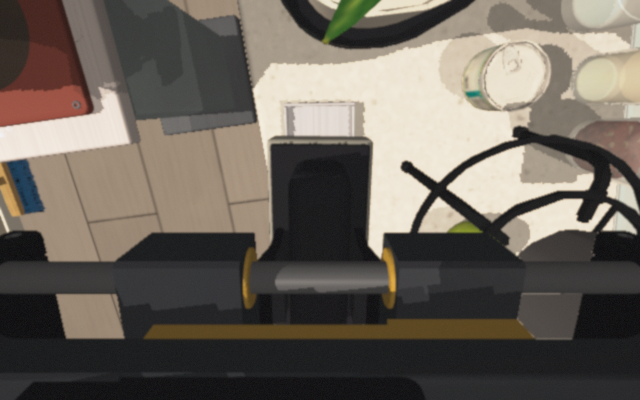

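Emit:
move_arm(
  rotation=[
    [0,0,-0.04],
    [0,0,-0.12],
    [0,0,-0.2],
    [0,0,-0.28],
    [0,0,-0.36],
    [0,0,-0.44],
    [0,0,-0.52],
    [0,0,-0.58],
    [0,0,-0.62],
    [0,0,-0.62],
  ],
  dp=[
    [0.04,0.08,0.03],
    [0.08,0.18,0.06],
    [0.12,0.28,0.08],
    [0.15,0.38,0.1],
    [0.17,0.48,0.1],
    [0.17,0.58,0.1],
    [0.17,0.68,0.1],
    [0.17,0.78,0.1],
    [0.17,0.86,0.1],
    [0.17,0.87,0.1],
  ],
  claw=[-1,-1,-1,-1,-1,-1,-1,-1,-1,-1],
)

```text
t: 12.55
ee_pos: [0.4423, 0.051, 0.3289]
orientation: [-1.57, 1.569, 1.711]
force: [0.2, 0.3, -3.8]
grip_width: 0.29
```

Emit:
move_arm(
  rotation=[
    [0,0,0],
    [0,0,0],
    [0,0,0],
    [0,0,0],
    [0,0,0],
    [0,0,0],
    [0,0,0],
  ],
  dp=[
    [0.03,0.1,0],
    [0.08,0.24,0],
    [0.13,0.38,0],
    [0.18,0.52,-0.05],
    [0.22,0.64,-0.15],
    [0.25,0.7,-0.26],
    [0.25,0.7,-0.26],
  ],
  claw=[-1,-1,-1,-1,-1,-1,-1],
)

```text
t: 13.42
ee_pos: [0.516, 0.2606, 0.2466]
orientation: [-0.223, 1.564, 3.061]
force: [-0.1, 0.1, -2.7]
grip_width: 0.295
```

```bash
python3 - <<'E'
from h import *
np.set_printoptions(precision=4,suppress=True)
im,ci=snap("wrist","w9");np.savez("w9ci.npz",**ci);s=r.sense();print(s["ee_pos"],s["force"],s["grip_width"])
from scipy.spatial.transform import Rotation as R
print(R.from_euler("xyz",s["orientation"]).as_matrix())
E
```

```text
[0.5167 0.2602 0.2486] [ 0.3274  0.7692 -2.8052] 0.2918843043950721
[[-0.0044  0.1415 -0.9899]
 [ 0.0009 -0.9899 -0.1415]
 [-1.     -0.0015  0.0042]]
```

View pics/w9.png

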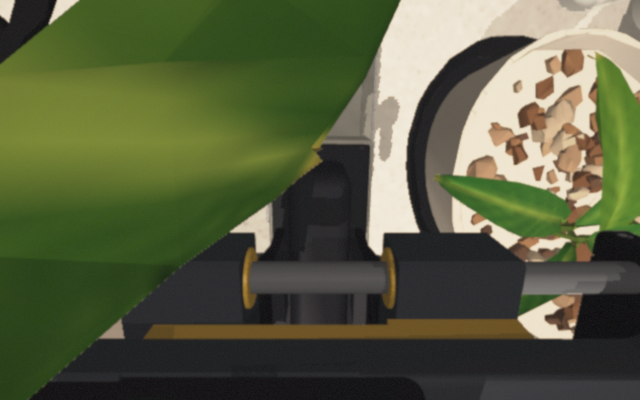

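```bash
python3 - <<'E'
from h import *
np.set_printoptions(precision=3,suppress=True)
ci=dict(np.load("w9ci.npz"))
o2,d2=ray("wrist",322,148,ci);print("cam",o2)
for a in [(233,147),(205,264)]:
    o1,d1=ray("top",*a);x=np.linalg.lstsq(np.stack([d1,-d2],1),o2-o1,rcond=None)[0]
    print(a,o1+d1*x[0],o2+d2*x[1],x)
snap("side","s9");snap("top","t9")
crop("s9","s9c",40,60,340,290,2.6);crop("t9","t9c",150,80,330,270,3.1)
print(r.sense()["force"])
E
```

```text
cam [0.589 0.272 0.4  ]
(233, 147) [0.626 0.207 0.352] [0.583 0.27  0.356] [1.123 0.044]
(205, 264) [0.306 0.322 0.178] [0.556 0.265 0.147] [1.267 0.253]
[ 0.257  0.513 -3.433]
```

View pics/s9c.png

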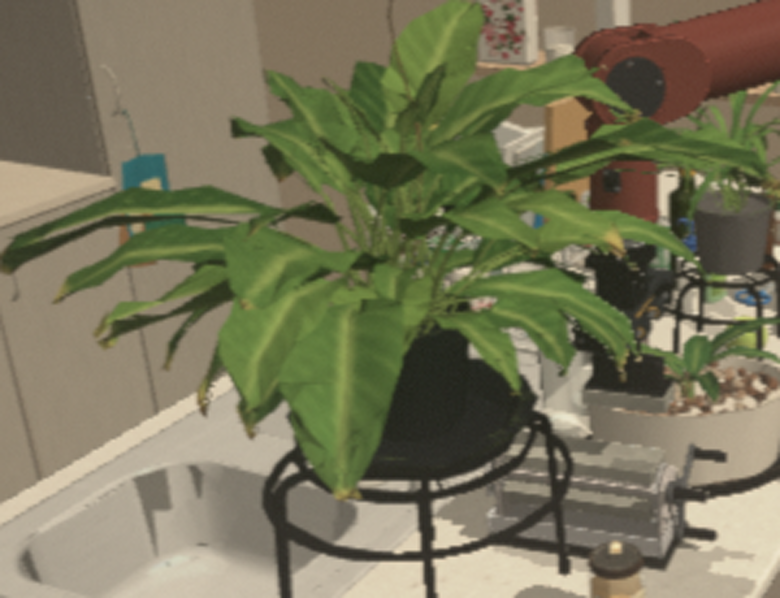

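View pics/t9c.png

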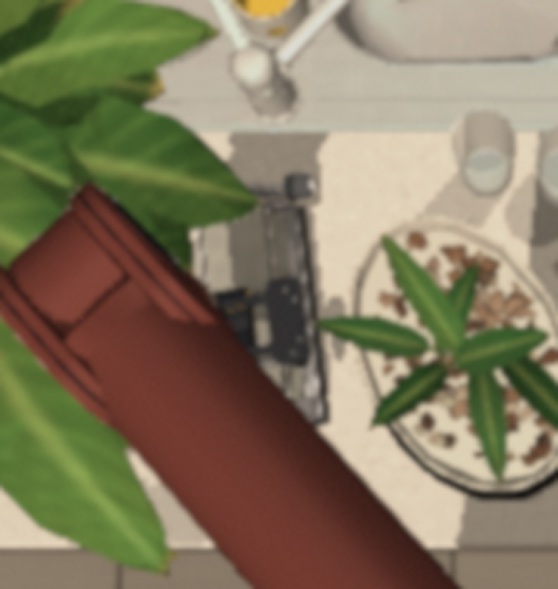

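Emit:
move_arm(
  rotation=[
    [0,0,0],
    [0,0,0],
    [0,0,0],
    [0,0,0],
    [0,0,0],
    [0,0,0],
    [0,0,0],
  ],
  dp=[
    [0,0.005,-0.05],
    [0,0.005,-0.12],
    [0,0.005,-0.18],
    [0,0.005,-0.22],
    [0,0.005,-0.24],
    [0,0.005,-0.25],
    [0,0.005,-0.25],
  ],
  claw=[-1,-1,-1,-1,-1,-1,-1],
)

```text
t: 14.45
ee_pos: [0.5178, 0.2617, 0.1763]
orientation: [-1.703, 1.569, 1.579]
force: [-0.6, -0.1, -3.9]
grip_width: 0.296
```

```bash
python3 - <<'E'
from h import *
np.set_printoptions(precision=4,suppress=True)
s=r.sense();print(s["ee_pos"],s["force"],s["moment"],s["grip_width"])
E
```

```text
[0.5178 0.2617 0.1763] [-0.645  -0.1188 -3.8737] [ 0.0427 -0.0028  0.0435] 0.2959194251106957
```

Emit:
move_arm(
  rotation=[
    [0,0,0],
    [0,0,0],
    [0,0,0],
  ],
  dp=[
    [0,0,-0.01],
    [0,0,-0.02],
    [0,0,-0.02],
  ],
  claw=[-1,-1,-1],
)

```text
t: 14.82
ee_pos: [0.5177, 0.2616, 0.17]
orientation: [-1.52, 1.569, 1.762]
force: [0.6, -0.5, -3.0]
grip_width: 0.293
```

Emit:
move_arm(
  rotation=[
    [0,0,0],
    [0,0,0],
    [0,0,0],
  ],
  dp=[
    [0,0,-0.005],
    [0,0,-0.01],
    [0,0,-0.01],
  ],
  claw=[-1,-1,-1],
)

```text
t: 15.2
ee_pos: [0.5177, 0.2617, 0.1672]
orientation: [-1.61, 1.569, 1.672]
force: [0.1, -0.7, -1.4]
grip_width: 0.295
```

Emit:
move_arm(
  rotation=[
    [0,0,0],
    [0,0,0],
    [0,0,0],
    [0,0,0],
  ],
  dp=[
    [0,0,-0.004],
    [0,0,-0.008],
    [0,0,-0.01],
    [0,0,-0.01],
  ],
  claw=[-1,-1,-1,-1],
)

```text
t: 15.7
ee_pos: [0.5176, 0.2618, 0.1646]
orientation: [-1.708, 1.569, 1.573]
force: [-3.9, -2.5, 5.5]
grip_width: 0.294
```

```bash
python3 - <<'E'
from h import *
np.set_printoptions(precision=4,suppress=True)
s=r.sense();print(s["ee_pos"],s["force"],s["moment"],s["grip_width"])
E
```

```text
[0.5176 0.2618 0.1646] [-3.8633 -2.5307  5.5053] [-0.5512  0.7647 -0.0113] 0.29427277127873835
```

Emit:
move_arm(
  rotation=[
    [0,0,0],
    [0,0,0],
    [0,0,0],
    [0,0,0],
    [0,0,0],
    [0,0,0],
    [0,0,0],
    [0,0,0],
    [0,0,0],
    [0,0,0],
    [0,0,0],
  ],
  dp=[
    [0,0,-0.002],
    [0.02,0.003,-0.002],
    [0.04,0.005,-0.002],
    [0.06,0.008,-0.002],
    [0.08,0.011,-0.002],
    [0.1,0.014,-0.002],
    [0.12,0.016,-0.002],
    [0.14,0.019,-0.002],
    [0.16,0.022,-0.002],
    [0.18,0.024,-0.002],
    [0.2,0.027,-0.002],
  ],
  claw=[-1,-1,-1,-1,-1,-1,-1,-1,-1,-1,-1],
)

```text
t: 17.08
ee_pos: [0.577, 0.2707, 0.1645]
orientation: [-1.297, 1.569, 1.986]
force: [-6.9, -1.1, 6.5]
grip_width: 0.297
```

```bash
python3 - <<'E'
from h import *
np.set_printoptions(precision=4,suppress=True)
s=r.sense();print(s["ee_pos"],s["force"],s["moment"],s["grip_width"])
d=s["ee_pos"][:2]-[.5765,.27];print(d@[.991,.1346],d@[-.1346,.991])
E
```

```text
[0.577  0.2707 0.1645] [-6.912  -1.121   6.5357] [-0.1914  1.3452  0.0339] 0.2966357540128451
0.0005664592232054376 0.0006433480750646967
```

Emit:
move_arm(
  rotation=[
    [0,0,0],
    [0,0,0],
    [0,0,0],
    [0,0,0],
    [0,0,0],
    [0,0,0],
    [0,0,0],
    [0,0,0],
    [0,0,0],
    [0,0,0],
    [0,0,0],
    [0,0,0],
  ],
  dp=[
    [0.02,0.003,0],
    [0.04,0.005,0],
    [0.06,0.008,0],
    [0.08,0.011,0],
    [0.1,0.014,0],
    [0.12,0.016,0],
    [0.14,0.019,0],
    [0.16,0.022,0],
    [0.18,0.024,0],
    [0.2,0.027,0],
    [0.2,0.027,0],
    [0.2,0.027,0],
  ],
  claw=[-1,-1,-1,-1,-1,-1,-1,-1,-1,-1,-1,-1],
)

```text
t: 18.58
ee_pos: [0.637, 0.2796, 0.1651]
orientation: [-1.582, 1.568, 1.702]
force: [-3.6, -0.5, 4.5]
grip_width: 0.296
```

```bash
python3 - <<'E'
from h import *
np.set_printoptions(precision=4,suppress=True)
s=r.sense();print(s["ee_pos"],s["force"],s["moment"],s["grip_width"])
d=s["ee_pos"][:2]-[.5765,.27];print(d@[.991,.1346],d@[-.1346,.991])
snap("wrist","w10");snap("side","s10");crop("s10","s10c",200,130,400,290,4)
E
```

```text
[0.637  0.2796 0.1651] [-3.6176 -0.4626  4.528 ] [0.1537 0.5364 0.0157] 0.2960296447022357
0.06122409905775766 0.0013842854505144886
```

View pics/w10.png

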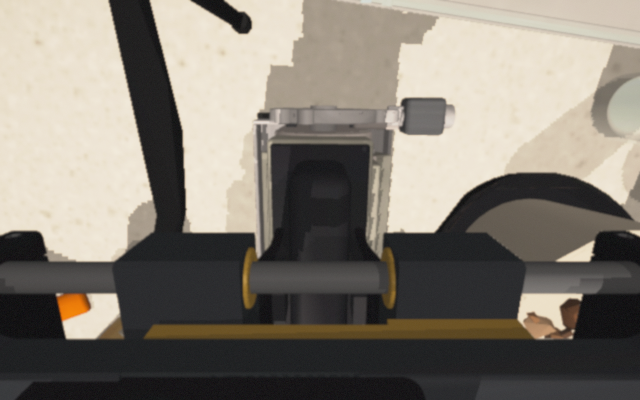

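View pics/s10c.png

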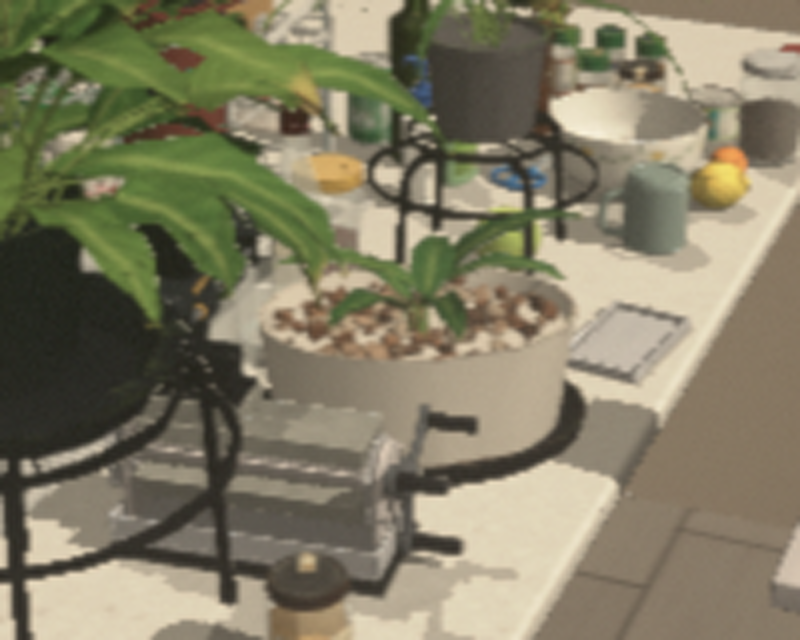

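Emit:
move_arm(
  rotation=[
    [0,0,0],
    [0,0,0],
    [0,0,0],
    [0,0,0],
    [0,0,0],
    [0,0,0],
    [0,0,0],
    [0,0,0],
    [0,0,0],
    [0,0,0],
  ],
  dp=[
    [0,0,0.04],
    [0,0,0.15],
    [0,0,0.28],
    [-0.05,-0.04,0.4],
    [-0.15,-0.12,0.5],
    [-0.25,-0.24,0.55],
    [-0.35,-0.38,0.55],
    [-0.45,-0.52,0.55],
    [-0.55,-0.66,0.55],
    [-0.63,-0.78,0.55],
  ],
  claw=[-1,-1,-1,-1,-1,-1,-1,-1,-1,-1],
)

```text
t: 19.92
ee_pos: [0.4467, 0.0438, 0.33]
orientation: [-1.719, 1.569, 1.562]
force: [-0.4, -1.3, -4.3]
grip_width: 0.297
```

Emit:
move_arm(
  rotation=[
    [0,0,0.04],
    [0,0,0.12],
    [0,0,0.2],
    [0,0,0.28],
    [0,0,0.36],
    [0,0,0.44],
    [0,0,0.52],
    [0,0,0.6],
    [0,0,0.63],
    [0,0,0.63],
  ],
  dp=[
    [-0.01,-0.08,0],
    [-0.02,-0.18,0],
    [-0.04,-0.28,0],
    [-0.06,-0.38,0],
    [-0.08,-0.48,-0.02],
    [-0.1,-0.6,-0.05],
    [-0.13,-0.7,-0.1],
    [-0.15,-0.8,-0.15],
    [-0.167,-0.86,-0.2],
    [-0.167,-0.86,-0.2],
  ],
  claw=[-1,-1,-1,-1,-1,-1,-1,-1,-1,-1],
)

```text
t: 21.18
ee_pos: [0.3954, -0.2151, 0.269]
orientation: [-1.835, 1.567, 2.764]
force: [0.3, 0.7, -4.3]
grip_width: 0.294
```

```bash
python3 - <<'E'
from h import *
np.set_printoptions(precision=4,suppress=True)
im,ci=snap("wrist","w11");s=r.sense();print(s["ee_pos"],s["force"],s["grip_width"])
from scipy.spatial.transform import Rotation as R
print(R.from_euler("xyz",s["orientation"]).as_matrix())
E
```

```text
[ 0.3963 -0.2141  0.2699] [ 0.153   0.8968 -3.0746] 0.2944610723218397
[[-0.0025  0.9936 -0.1129]
 [ 0.0012 -0.1129 -0.9936]
 [-1.     -0.0027 -0.0009]]
```

View pics/w11.png

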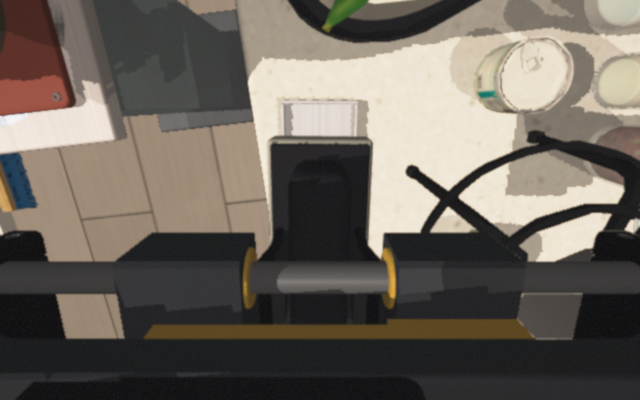

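Emit:
move_arm(
  rotation=[
    [0,0,0],
    [0,0,0],
    [0,0,0],
    [0,0,0],
    [0,0,0],
    [0,0,0],
    [0,0,0],
    [0,0,0],
  ],
  dp=[
    [0,0,-0.1],
    [0,0,-0.25],
    [0,0,-0.4],
    [0,0,-0.55],
    [0,0,-0.66],
    [0,0,-0.71],
    [0,0,-0.735],
    [0,0,-0.735],
  ],
  claw=[-1,-1,-1,-1,-1,-1,-1,-1],
)

```text
t: 22.22
ee_pos: [0.397, -0.2142, 0.0502]
orientation: [-1.877, 1.569, 2.723]
force: [-0.6, 0.3, -3.0]
grip_width: 0.292
```

Emit:
move_arm(
  rotation=[
    [0,0,0],
    [0,0,0],
    [0,0,0],
  ],
  dp=[
    [0,0,-0.004],
    [0,0,-0.009],
    [0,0,-0.009],
  ],
  claw=[-1,-1,-1],
)

```text
t: 22.6
ee_pos: [0.397, -0.2143, 0.0477]
orientation: [-1.774, 1.569, 2.825]
force: [-0.4, -0.6, -4.3]
grip_width: 0.294
```

Emit:
move_arm(
  rotation=[
    [0,0,0],
    [0,0,0],
    [0,0,0],
  ],
  dp=[
    [0,0,-0.004],
    [0,0,-0.008],
    [0,0,-0.008],
  ],
  claw=[-1,-1,-1],
)

```text
t: 22.98
ee_pos: [0.397, -0.2143, 0.0452]
orientation: [-1.809, 1.569, 2.79]
force: [0.2, 0.5, -3.9]
grip_width: 0.292
```

Emit:
move_arm(
  rotation=[
    [0,0,0],
    [0,0,0],
    [0,0,0],
  ],
  dp=[
    [0,0,-0.003],
    [0,0,-0.005],
    [0,0,-0.005],
  ],
  claw=[-1,-1,-1],
)

```text
t: 23.35
ee_pos: [0.3971, -0.2144, 0.0447]
orientation: [-1.501, 1.569, 3.098]
force: [-5.3, 2.6, 12.7]
grip_width: 0.294
```

Contact; release gently.

Emit:
move_arm(
  rotation=[
    [0,0,0],
    [0,0,0],
    [0,0,0],
    [0,0,0],
    [0,0,0],
    [0,0,0],
  ],
  dp=[
    [0,0,0.001],
    [0,0,0.002],
    [0,0,0.002],
    [0,0,0.002],
    [0,0,0.002],
    [0,0,0.002],
  ],
  claw=[-1,-0.2,0.2,0.6,1,1],
)

```text
t: 24.1
ee_pos: [0.3971, -0.2144, 0.0453]
orientation: [-1.489, 1.569, 3.11]
force: [1.0, 0.7, 0.4]
grip_width: 0.768
```

Emit:
move_arm(
  rotation=[
    [0,0,0],
    [0,0,0],
    [0,0,0],
    [0,0,0],
    [0,0,0],
    [0,0,0],
    [0,0,0],
    [0,0,0],
  ],
  dp=[
    [0,0,0],
    [0,0,0],
    [0,0,0.05],
    [0,0,0.2],
    [0,0,0.36],
    [0,0,0.52],
    [0,0,0.7],
    [0,0,0.85],
  ],
  claw=[1,1,1,1,1,1,1,1],
)

```text
t: 25.1
ee_pos: [0.3971, -0.214, 0.3037]
orientation: [0.237, 1.569, -1.446]
force: [0.5, -0.5, -0.3]
grip_width: 0.997
```

```bash
python3 - <<'E'
from h import *
np.set_printoptions(precision=4,suppress=True)
im,ci=snap("wrist","w12");np.savez("w12ci.npz",**ci);s=r.sense();print(s["t"],s["ee_pos"],s["force"],s["grip_width"])
E
```

```text
25.15 [ 0.3989 -0.2148  0.3092] [ 0.595  -0.6991  5.0025] 1.0000572732734647
```

View pics/w12.png

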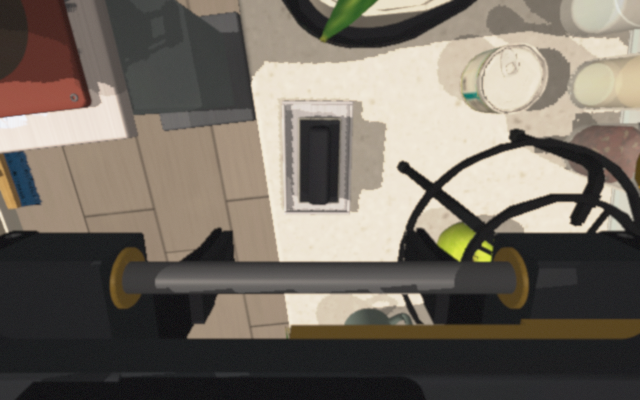

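Emit:
move_arm(
  rotation=[
    [0,0,-0.04],
    [0,0,-0.12],
    [0,0,-0.2],
    [0,0,-0.28],
    [0,0,-0.36],
    [0,0,-0.44],
    [0,0,-0.52],
    [0,0,-0.6],
    [0,0,-0.63],
    [0,0,-0.63],
  ],
  dp=[
    [0.04,0.08,0.03],
    [0.08,0.18,0.06],
    [0.12,0.28,0.08],
    [0.14,0.38,0.08],
    [0.14,0.48,0.08],
    [0.14,0.58,0.08],
    [0.14,0.68,0.08],
    [0.14,0.78,0.08],
    [0.14,0.9,0.08],
    [0.14,0.95,0.08],
  ],
  claw=[0.5,0,-1,-1,-1,-1,-1,-1,-1,-1],
  newtons=20,
)

```text
t: 26.4
ee_pos: [0.4405, 0.0724, 0.3339]
orientation: [1.099, 1.563, -1.901]
force: [0.0, 0.5, 0.6]
grip_width: 0.02
```

```bash
python3 - <<'E'
from h import *
np.set_printoptions(precision=4,suppress=True)
s=r.sense();print(s["t"],s["ee_pos"],s["grip_width"]);snap("top","t13");crop("t13","t13c",335,190,415,260,8)
from scipy.spatial.transform import Rotation as R
print(R.from_euler("xyz",s["orientation"]).as_matrix())
E
```

```text
26.4 [0.4405 0.0724 0.3339] 0.020465470399984295
[[-0.0026  0.1413 -0.99  ]
 [-0.0076 -0.9899 -0.1413]
 [-1.      0.0072  0.0036]]
```

View pics/t13c.png

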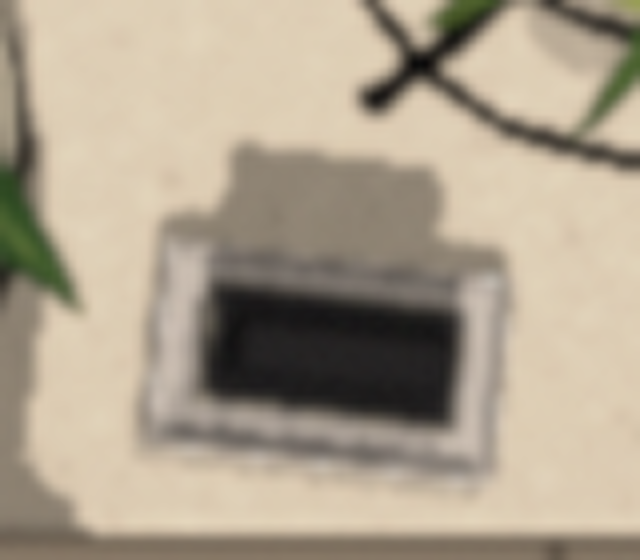

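Emit:
move_arm(
  rotation=[
    [0,0,0],
    [0,0,0],
    [0,0,0],
    [0,0,0],
    [0,0,0],
    [0,0,0],
    [0,0,0],
  ],
  dp=[
    [0,0.16,0],
    [-0.02,0.32,0],
    [-0.04,0.48,0],
    [-0.07,0.64,0],
    [-0.09,0.8,0],
    [-0.105,0.88,0],
    [-0.105,0.88,0],
  ],
  claw=[-1,-1,-1,-1,-1,-1,-1],
)

```text
t: 27.32
ee_pos: [0.4086, 0.3382, 0.3334]
orientation: [0.875, 1.563, -2.119]
force: [-0.3, 0.2, -0.4]
grip_width: 0.006
```

```bash
python3 - <<'E'
from h import *
np.set_printoptions(precision=4,suppress=True)
s=r.sense();print(s["t"],s["ee_pos"],s["force"]);snap("wrist","w14")
E
```

```text
27.325 [0.4086 0.3382 0.3334] [-0.2965  0.1979 -0.3581]
```

View pics/w14.png

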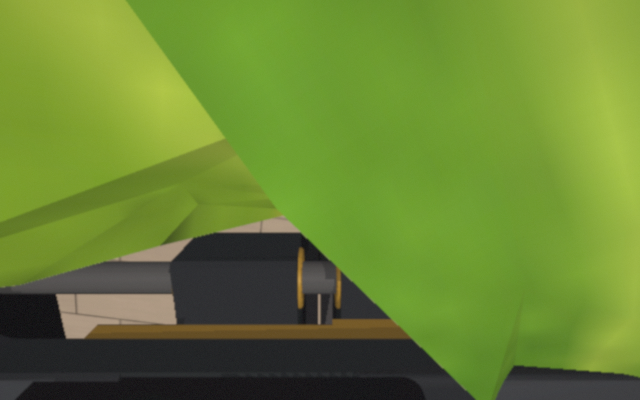

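Emit:
move_arm(
  rotation=[
    [0,0,0],
    [0,0,0],
    [0,0,0],
    [0,0,0],
    [0,0,0],
    [0,0,0],
    [0,0,0],
    [0,0,0],
  ],
  dp=[
    [0,0,-0.08],
    [0,0,-0.2],
    [0,0,-0.34],
    [0,0,-0.48],
    [0,0,-0.6],
    [0,0,-0.69],
    [0,0,-0.738],
    [0,0,-0.738],
  ],
  claw=[-1,-1,-1,-1,-1,-1,-1,-1],
)

```text
t: 28.38
ee_pos: [0.4097, 0.3357, 0.1117]
orientation: [0.97, 1.561, -2.027]
force: [0.8, 0.7, -0.6]
grip_width: 0.004
```

```bash
python3 - <<'E'
from h import *
np.set_printoptions(precision=4,suppress=True)
s=r.sense();print(s["t"],s["ee_pos"],s["force"]);snap("wrist","w15")
E
```

```text
28.375 [0.4097 0.3357 0.1117] [ 0.8083  0.7392 -0.5631]
```

View pics/w15.png

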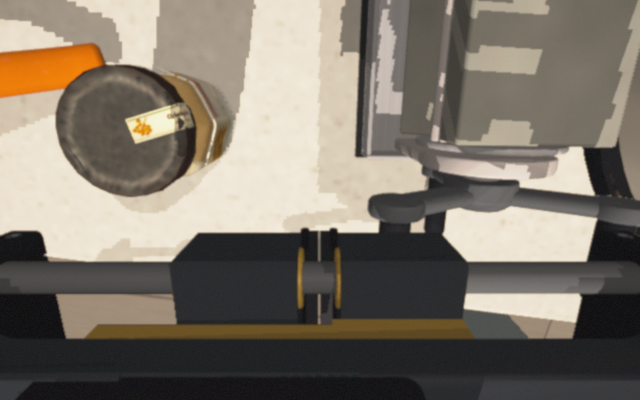

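Emit:
move_arm(
  rotation=[
    [0,0,0],
    [0,0,0],
    [0,0,0],
    [0,0,0],
    [0,0,0],
    [0,0,0],
    [0,0,0],
    [0,0,0],
    [0,0,0],
    [0,0,0],
    [0,0,0],
    [0,0,0],
    [0,0,0],
    [0,0,0],
    [0,0,0],
    [0,0,0],
  ],
  dp=[
    [0.002,-0.02,0],
    [0.005,-0.04,0],
    [0.008,-0.055,0],
    [0.01,-0.07,0],
    [0.012,-0.085,0],
    [0.014,-0.1,0],
    [0.016,-0.115,0],
    [0.018,-0.13,0],
    [0.02,-0.15,0],
    [0.023,-0.17,0],
    [0.026,-0.19,0],
    [0.028,-0.21,0],
    [0.031,-0.23,0],
    [0.034,-0.25,0],
    [0.036,-0.27,0],
    [0.038,-0.28,0],
  ],
  claw=[-1,-1,-1,-1,-1,-1,-1,-1,-1,-1,-1,-1,-1,-1,-1,-1],
)

```text
t: 30.42
ee_pos: [0.4214, 0.2517, 0.1125]
orientation: [1.031, 1.562, -1.967]
force: [-0.5, 0.3, 0.4]
grip_width: 0.01
```

```bash
python3 - <<'E'
from h import *
np.set_printoptions(precision=4,suppress=True)
s=r.sense();print(s["t"],s["ee_pos"],s["force"]);snap("wrist","w16")
d=s["ee_pos"][:2]-[.4205,.249];print(d@[-.1346,.991])
E
```

```text
30.425 [0.4214 0.2517 0.1125] [-0.4606  0.3469  0.3513]
0.0025803127449170195
```

View pics/w16.png

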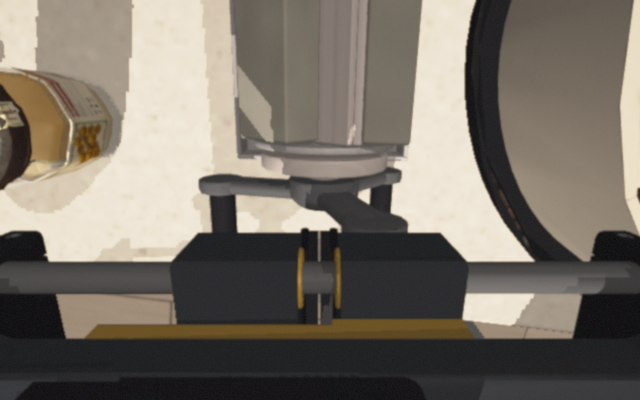

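Emit:
move_arm(
  rotation=[
    [0,0,0],
    [0,0,0],
    [0,0,0],
    [0,0,0],
    [0,0,0],
    [0,0,0],
    [0,0,0],
    [0,0,0],
    [0,0,0],
  ],
  dp=[
    [0.002,-0.015,0],
    [0.004,-0.03,0],
    [0.006,-0.045,0],
    [0.008,-0.06,0],
    [0.01,-0.075,0],
    [0.012,-0.09,0],
    [0.014,-0.1,0],
    [0.014,-0.106,0],
    [0.014,-0.106,0],
  ],
  claw=[-1,-1,-1,-1,-1,-1,-1,-1,-1],
)

```text
t: 31.6
ee_pos: [0.4259, 0.2192, 0.1124]
orientation: [1.073, 1.561, -1.925]
force: [-0.1, -0.1, -0.2]
grip_width: 0.006
```

```bash
python3 - <<'E'
from h import *
np.set_printoptions(precision=4,suppress=True)
s=r.sense();print(s["t"],s["ee_pos"],s["force"]);snap("wrist","w17")
d=s["ee_pos"][:2]-[.4205,.249];print(d@[-.1346,.991])
E
```

```text
31.6 [0.4259 0.2192 0.1124] [-0.0896 -0.119  -0.1836]
-0.030256119633583822
```

View pics/w17.png

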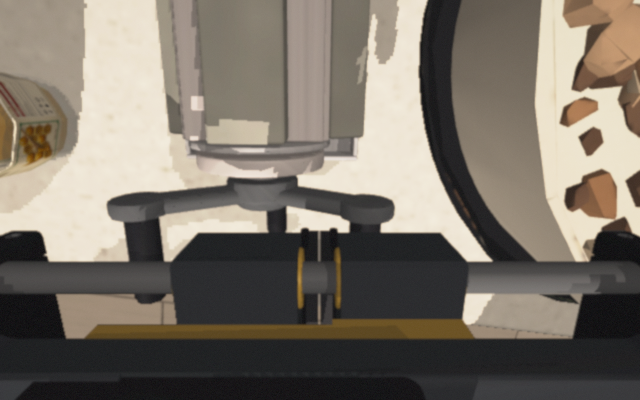

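Emit:
move_arm(
  rotation=[
    [0,0,0],
    [0,0,0],
    [0,0,0],
    [0,0,0],
    [0,0,0],
    [0,0,0],
    [0,0,0],
  ],
  dp=[
    [0,0.03,0.03],
    [0,0.03,0.15],
    [0,0.03,0.3],
    [0,0.03,0.46],
    [0,0.03,0.62],
    [0,0.03,0.74],
    [0,0.03,0.74],
  ],
  claw=[-1,-1,-1,-1,-1,-1,-1],
)

```text
t: 32.52
ee_pos: [0.4266, 0.2299, 0.3374]
orientation: [1.594, 1.563, -1.403]
force: [0.2, -0.2, -0.3]
grip_width: 0.008
```

```bash
python3 - <<'E'
from h import *
np.set_printoptions(precision=4,suppress=True)
im,ci=snap("wrist","w18");np.savez("w18ci.npz",**ci);s=r.sense();print(s["t"],s["ee_pos"],s["force"])
crop("w18","w18c",150,0,410,220,3);snap("top","t18");snap("side","s18")
E
```

```text
32.575 [0.426  0.2294 0.3356] [-0.5787 -0.8121 -0.0677]
```

View pics/w18c.png

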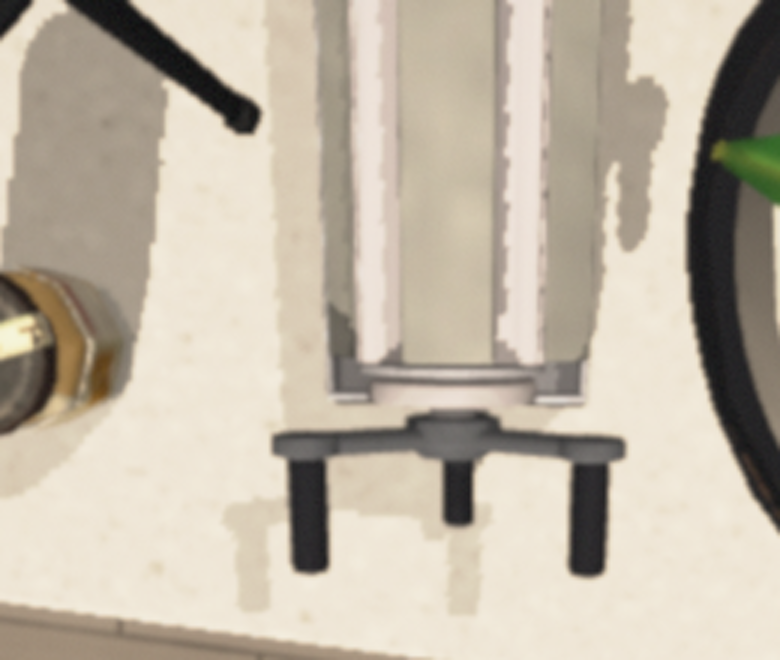

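View pics/t18.png

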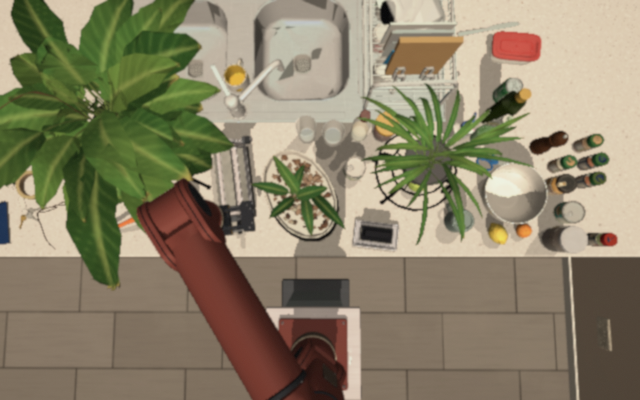

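View pics/s18.png

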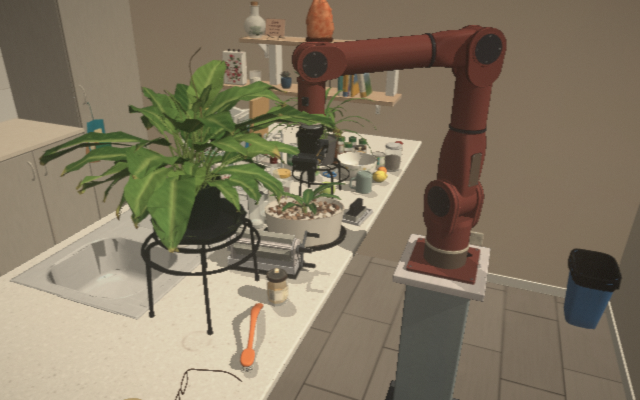

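Emit:
move_arm(
  rotation=[
    [0,0,0],
    [0,0,0],
    [0,0,0],
    [0,0,0],
    [0,0,0],
    [0,0,0],
  ],
  dp=[
    [0.02,-0.16,0.02],
    [0.04,-0.32,0.05],
    [0.05,-0.48,0.1],
    [0.05,-0.64,0.14],
    [0.05,-0.72,0.15],
    [0.05,-0.72,0.15],
  ],
  claw=[-1,-1,-1,-1,-1,-1],
)

```text
t: 33.42
ee_pos: [0.4401, 0.0107, 0.3779]
orientation: [0.814, 1.561, -2.187]
force: [0.2, 0.4, -0.3]
grip_width: 0.001
```

```bash
python3 - <<'E'
from h import *
np.set_printoptions(precision=4,suppress=True)
ci=dict(np.load("w18ci.npz"))
W=lambda u,v,z:plane("wrist",150+u/3,v/3,z,ci)
print("narrow width",np.linalg.norm(W(403,362,.127)-W(492,364,.127)))
L,Rr=W(309,512,.115),W(588,516,.115);print("pegs",L,Rr,np.linalg.norm(L-Rr))
s=r.sense();print(s["t"],s["ee_pos"],s["force"],abs(s["dq"]).max())
print(r.finish_job())
E
```

```text
narrow width 0.030801398599584612
pegs [0.4158 0.301  0.115 ] [0.4291 0.1982 0.115 ] 0.10362004948414119
33.425 [0.4401 0.0107 0.3779] [ 0.2119  0.4184 -0.283 ] 0.05465126657491079
the job is handed in; nothing more can be done
None
```

I did every step in the required order and handed the job in at about 33 s of the 72 s. `finish_job` reports no verdict, so what follows rests on my own measurements.

- **Widest stone:** I pushed the peg until the stone clicked in. The stone on top then measured 65.8 mm wide, with the upper pegs level either side.
- **Draw along the stone:** The block went from about −60 mm to +61 mm of the stone's middle, within about 1.5 mm of its centre line. I estimate 8.5 to 10.5 N on the stone, from wrist-force readings at the start, middle and end, with the block's weight allowed for. I did not read the force between those points.
- **Block in its tray:** It went back to the middle of the tray, lengthwise, and I let go of it. Setting it down pressed it on the tray with about 17 N for a moment. Later views from the wrist and top cameras show it flat and centred.
- **Narrowest stone:** I turned the drum one stop further. The stone on top measured 31 mm wide, and the pegs were level and 104 mm apart, as they should be at a stop. The peg force read zero before I backed off.
- **Jar, mug and tin:** They look unmoved in the last pictures; I did not measure them.

The big plant's leaves overlapped the arm and camera in several views. The wrist force showed no contact from them, so I treated them as no obstacle. I moved the arm clear of them before handing in.

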